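# Pack the L-shaped inserts into the console tray and stand the succulent in its cup

## Task

Pack the two L-shaped wooden inserts, rib side up, into the clear tray so that they interlock and both lie fully down, flat on its floor; one of them is leaning on the sloping rest. Then stand the round-bottomed succulent pot upright in the cup of the insert that has one, keeping it upright all the way, and let go of everything. Leave the remotes, the tumbler and the candle where they are.

Things in the scene. Friction and masses are not known exactly. Their poses are not given: they have to be found in the camera images.
- tray: Clear acrylic tray, stuck down. Origin: centre of underside. Outside 198 (x) x 104 (y) x 14 mm high; walls and floor 4 mm; inside 190 x 96, 10 deep. Packed, one insert (either) has its origin at x, y = -23.5, -23.5 mm with axes as the tray's, the other at +23.5, +23.5 turned half round; gaps are then 3 mm between them, 2.5 mm at the walls.
- tray_floor (a point): Centre of the tray's inner floor, 4 mm above the console; axes as the tray's.
- plain_insert: L of light wood, 10 mm thick, z out of its top. Origin: underside, under the middle of the long bar, which spans x -69 to 69, y -22 to 22 mm; a foot at x -69 to -25 reaches out to y 69. Grip rib on the bar: 50 mm along x, 12 along y, z 10 to 32, centred over the origin. No cup, 120 g. Starts leaning on the sloping rest, rib outward, bar up the slope, foot end on the lip.
- cup_insert: L of light wood, 10 mm thick, z out of its top. Origin: underside, under the middle of the long bar, which spans x -69 to 69, y -22 to 22 mm; a foot at x -69 to -25 reaches out to y 69. Grip rib on the bar: 50 mm along x, 12 along y, z 10 to 32, centred over the origin. Round cup on the foot (see point cup_rim), 130 g. Starts flat on the console, at any yaw.
- cup_rim (a point): Centre of the mouth of the cup insert's cup, at x -47, y 47, z 24 mm in that insert's frame (38 mm above the console once packed). The cup is a conical collar, 14 mm high on the top face, 36 mm outside diameter at its bottom, 52 outside and about 46 inside at the rim.
- pot: Teal ceramic succulent pot, 180 g, upright beyond the tray. Origin: centre of underside, z up. 64 mm wide, 62 high, leaves to 82 mm. Domed bottom: flat of 28 mm diameter, 46 mm wide at 4 mm height, 62 at 10 mm, straight-sided above. Seated in the cup it centres itself with its origin about 4 mm below the rim.
- rest: White plastic sloping tablet rest, fixed, 150 x 108 mm footprint, about 92 mm high. Origin: centre of underside. Its face looks to its -x side (roughly the robot) and rises towards +x at 32 degrees from level; a 10 mm lip along the low edge holds the insert.
- remote_a: Slim black remote, 160 x 38 x 14 mm, beyond the tray and the pot, straight ahead. Bystander. Origin: centre of its underside.
- remote_b: Slim black remote, 145 x 38 x 14 mm, beyond the tray to the left. Bystander. Origin: centre of its underside.
- tumbler: Stainless steel tumbler, 74 mm across, 110 mm high, beyond the tray to the right. Bystander. Origin: centre of its underside.
- candle: Amber glass candle jar with wooden cap, 60 mm across, 60 mm high, near the robot to the left. Bystander. Origin: centre of its underside.

How it is judged:
By the outcome, as a careful person would: the job done as asked, in the order asked, and still so for the second after the job is handed in, with the robot touching nothing.
It also fails if it takes over 72 s, if anything falls off the work surface, if the arm or the gripper's body presses on something with over 40 N, if the wrist force passes 120 N, or if a joint passes its speed limit or range.

## Robot

A 6-joint arm with a two-finger parallel gripper is mounted at the origin on the work surface. World frame = base frame: x ahead of the robot, y to its left, z up, the work surface at z = 0. Lengths are in m, angles in degrees, forces in N, time in s.
With the tool pointing down it reaches from about 0.4 to 0.825 m from the base axis. Payload 7 kg.
Tool frame: the origin (TCP) lies midway between the tips of the shut fingers; the grasp point (between the pads) lies 19 mm behind it; z points along the fingers, y is the line along which they close (so a half turn about z gives the same grasp; the last joint's range is limited). The gripper opens to 88 mm and grips with 3 to 60 N. Pads are 19 mm wide; open, the fingers measure 130 mm over their backs; the gripper's body (78 mm by 193 mm) begins 47 mm behind the grasp point.
Start: joints at [-48.409, 20.546, 0.682, 0, -70.136, -16.507], TCP at [0.286, -0.611, 0.227] pointing down, gripper open.
Joint ranges: [-176.03, 176.03], [-82.01, 121.73], [-58.28, 71.71], [-173.87, 95.51], [-174.79, -0.11], [-173.66, 173.66]. Speed limits (degrees/s): [136.94, 136.94, 172.46, 180, 180, 180].

## Interface

Orientations are given as [roll, pitch, yaw] about the fixed x, y, z axes, in that order (R = Rz(yaw) Ry(pitch) Rx(roll)).
In Python, from plant import ctrl gives the robot as it stands. The module is installed in compiled form; this text tells all that it offers.
- The arm moves only by the tool send_rows, never from a script. Its argument "plan" is a list that holds one entry, the list of rows, each a list of 6 numbers: the shift along the tool's x, y, z in cm, then the turn, a rotation vector about the tool's x, y, z in degrees. A call has 1 to 8 rows; each row is the pose to reach, as a shift and turn from the pose commanded when the call began, along the tool's axes at that moment; what a row does not reach only later rows make up. A row lasts 1/12 s, in which the tool goes at most 41.7 mm and 7.16 degrees, less where a joint would pass 70% of its speed; a pose out of reach is approached as far as the arm can. A call with a gripper value outside its range is refused whole. "fingers" is the opening, from 0 (shut) to 1 (fully open), set as the call begins (left out, the last holds). The fingers move at their own pace and stop on an object; the grip force is fixed at half the most. Time passes only in rows, so rows that repeat a pose let the fingers close. It gives the time, the measured TCP pose, the force, the opening and the grip force at its end, in the units of the state.
- ctrl.get_obs(): the state, without advancing time (a new reading comes with each control period).
- ctrl.snapshot(name): name is "side" or "top" or "wrist"; returns a dict with "img" (480x640x3 uint8, red, green, blue), "K" (3x3 intrinsics, pixels), "pose" (4x4, takes a point from camera to world coordinates). Camera axes: x right, y down, z forward; pixel columns grow to the right and rows downward; lengths in m; the calibration is good to about 2 mm. A picture is of the moment at which its call begins. There is no depth.
- ctrl.close_job(): hands the job in; it is judged then, once.
The state is a dict: "clock": time; "joint_pos": joint angles; "qvel": joint speeds; "tau": joint torques, N m; "tool_pos": TCP position; "orientation": TCP orientation; "force": force on the tool from outside, world axes, zero at the start; "moment": the same for the moment, N m; "opening": finger opening in m; "gripper_force": force on a finger pad.
Only numpy, scipy, OpenCV 4.12 (cv2) and the standard library are available. Lean on these libraries where they do the work, as an engineer would, in place of code of your own. Each camera call takes 0.05 s, during which the arm holds its last target. There are 200 camera calls.

## Working session

There is one attempt and no reset: what is moved stays moved. The work goes in short steps, Python scripts to look and compute and a tool call to move; the robot and the scene stay as the last step left them, time stands still between calls to the robot, and variables do not carry over. Pictures are saved under pics/ and viewed, at most 10 in all, crops included, and the job is handed in when it is done.

Besides the shell and the picture viewer there is one more tool, called after "Request:" by a JSON object that holds its "api" and its "payload", one argument or row to a line. send_rows: Moves the arm, as the interface text tells. Its arguments: {"type":"object","properties":{"plan":{"type":"array","items":{"type":"array","items":{"type":"array","items":{"type":"number"}}}},"fingers":{"type":"number"}},"required":["plan"]}

```bash
mkdir -p pics; cat > h.py <<'E'
import numpy as np, cv2
from scipy.spatial.transform import Rotation as R
from plant import ctrl
def snap(n,f):
    s=ctrl.snapshot(n); cv2.imwrite('pics/'+f+'.png',s['img'][:,:,::-1]); np.savez('pics/'+f+'.npz',K=s['K'],pose=s['pose']); return s
def ray(f,u,v):
    d=np.load('pics/'+f+'.npz'); r=d['pose'][:3,:3]@np.linalg.inv(d['K'])@[u,v,1]; return d['pose'][:3,3],r
def pt(f,u,v,z):
    o,r=ray(f,u,v); return o+r*(z-o[2])/r[2]
def proj(f,P):
    d=np.load('pics/'+f+'.npz'); p=(np.atleast_2d(P)-d['pose'][:3,3])@d['pose'][:3,:3]@d['K'].T; return p[:,:2]/p[:,2:]
E
python3 - <<'E'
from h import *
np.set_printoptions(precision=4,suppress=True)
for n in ['top','side']:
    s=snap(n,n+'0'); print(n,s['K'],s['pose'])
o=ctrl.get_obs(); print(o)
E
```

```text
top [[449.8963   0.     319.9012]
 [  0.     449.8963 242.2318]
 [  0.       0.       1.    ]] [[-0.0151 -0.9807  0.1948  0.3643]
 [-0.9994  0.0209  0.0274 -0.029 ]
 [-0.031  -0.1943 -0.9804  1.1124]
 [ 0.      0.      0.      1.    ]]
side [[605.185    0.     314.0949]
 [  0.     605.185  227.1226]
 [  0.       0.       1.    ]] [[-0.9995  0.0028  0.0324  0.5097]
 [-0.0249  0.5729 -0.8193  0.9104]
 [-0.0209 -0.8196 -0.5725  0.7394]
 [ 0.      0.      0.      1.    ]]
{'clock': 0.1, 'joint_pos': array([-48.4099,  20.5874,   0.6385,  -0.0177, -70.1358, -16.5072]), 'qvel': array([ 0.0276, -0.0207,  0.1309,  0.0921, -0.0064,  0.0051]), 'tau': array([ -0.0018, -58.4163,  29.3752,   7.0157,   0.0101,  -0.0001]), 'tool_pos': array([ 0.2859, -0.611 ,  0.2257]), 'orientation': array([ 179.9141,   -0.0081, -154.9232]), 'force': array([-0.0011, -0.8204,  0.246 ]), 'moment': array([ 0.0854, -0.0415,  0.0146]), 'gripper_force': 0.0, 'opening': 0.08746758019369728}
```

View pics/top0.png

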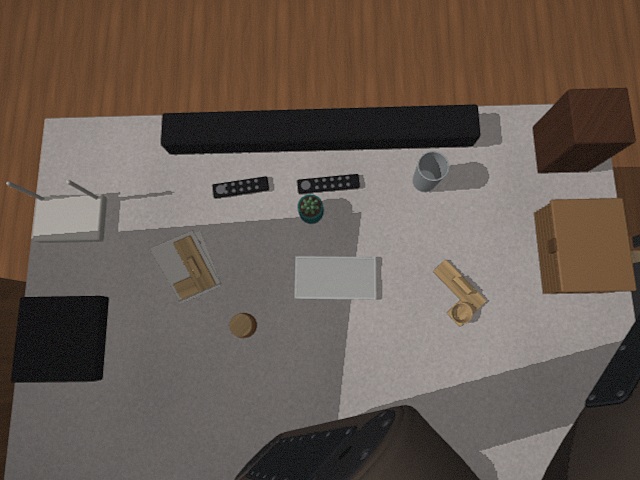

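View pics/side0.png

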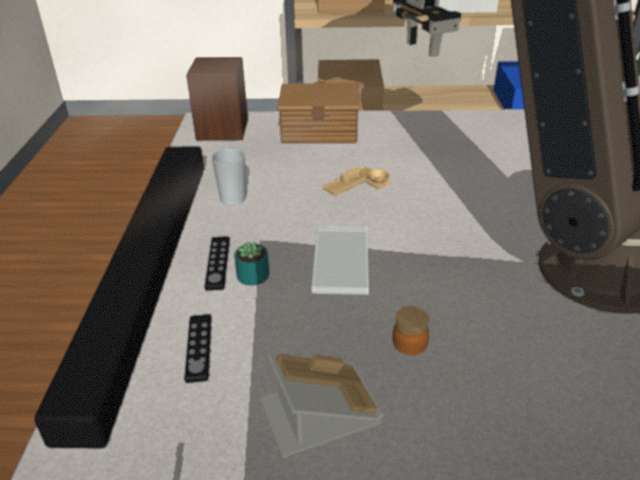

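The top view shows the tray at about (336,277), the cup insert at (460,290), the plain insert on the rest at (188,265), and the pot at (311,208). The side view shows the same layout. Next I'll enlarge crops of these.

```bash
python3 - <<'E'
from h import *
t=cv2.imread('pics/top0.png'); s=cv2.imread('pics/side0.png')
def c(i,u,v,w,h,k): return cv2.resize(i[v:v+h,u:u+w],None,fx=k,fy=k,interpolation=cv2.INTER_CUBIC)
# 800x600 : TL rest top 100x75 k4 ; TR cup ; BL tray ; BR side rest
a=np.vstack([np.hstack([c(t,140,225,100,75,4),c(t,420,255,100,75,4)]),np.hstack([c(t,290,190,100,75,4)[:300],c(t,290,250,100,75,4)])])
cv2.imwrite('pics/c1.png',a)
b=np.hstack([c(s,255,340,133,150,3)[:420],c(s,310,160,133,140,3)]); cv2.imwrite('pics/c2.png',b[:600])
E
```

```text
(no output)
```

View pics/c1.png

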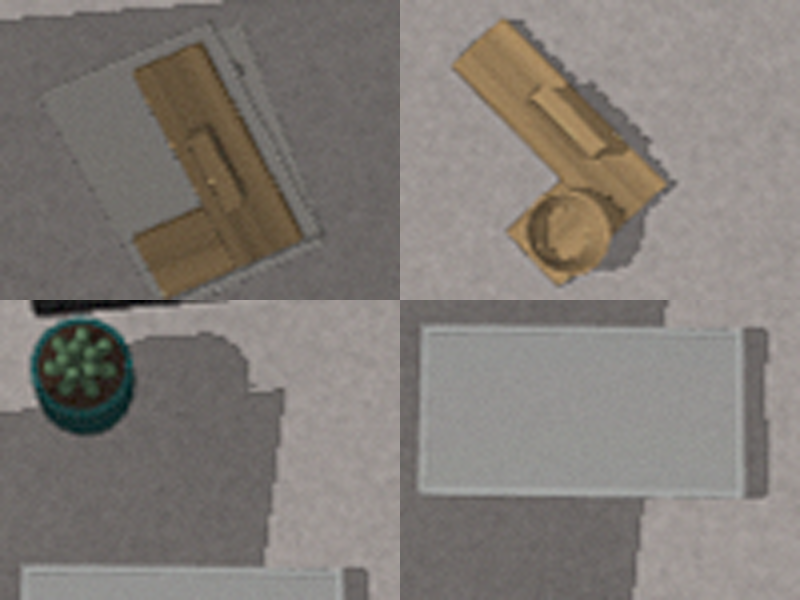

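View pics/c2.png

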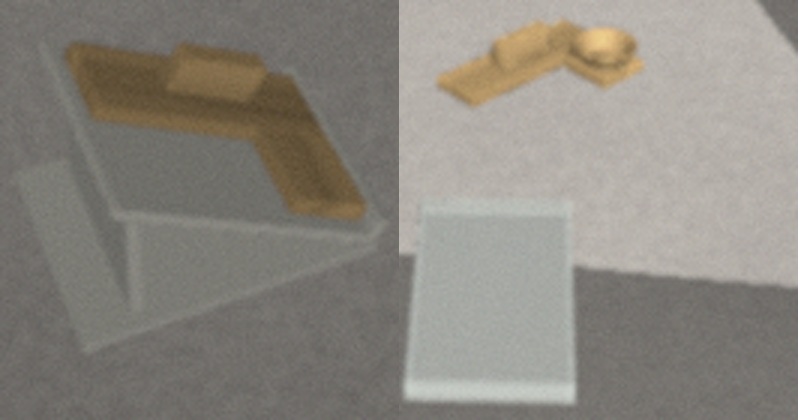

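```bash
cat > fit.py <<'E'
from h import *
from scipy.optimize import least_squares
np.set_printoptions(precision=4,suppress=True)
T=lambda L,u0,v0,k=4:[(u0+(x+.5)/k-.5,v0+(y+.5)/k-.5) for x,y in L]
S=np.array
# tray
tp=T([(19,25),(343,27),(343,197),(18,194)],290,250)
w=S([pt('top0',u,v,.014) for u,v in tp]); print('tray rim',w.round(4).tolist(),w.mean(0))
M=S([[.099,.052,.014],[.099,-.052,.014],[-.099,-.052,.014],[-.099,.052,.014]])
C=S([[69,-22],[69,22],[-25,22],[-25,69],[-69,69],[-69,-22]])/1000
Ct=np.c_[C,np.full(6,.01)]
def fit(obs,mod,p0,Rf):
    f=lambda p:np.concatenate([(proj(n,mod[i]@Rf(p).T+Rf.t(p))-o).ravel() for n,o,i in obs])
    r=least_squares(f,p0,loss='soft_l1'); print(r.x,'res',r.fun.round(1).tolist()); return r.x
class Flat:
    def __init__(s,z=0):s.z=z
    def __call__(s,p):return R.from_euler('z',p[2]).as_matrix()
    def t(s,p):return S([p[0],p[1],s.z])
class Slope:
    def __call__(s,p):return (R.from_euler('z',p[3])*R.from_euler('y',-32,degrees=True)).as_matrix()
    def t(s,p):return p[:3]
if __name__=='__main__':
    # tray long axis = y world if yaw~90: top image TL corner is +x,+y
    Mt=S([[.052,.099,.014],[.052,-.099,.014],[-.052,-.099,.014],[-.052,.099,.014]])
    Mside=Mt
    sp=T([(20,198),(176,198),(177,400),(2,400)],310,160,3)
    i=[1,2,3,0]
    print('tray');fit([('top0',S(tp),range(4))],Mt,[.5,0,0],Flat())
    cu=T([(105,18),(53,67),(160,180),(105,232),(160,286),(272,184)],420,255)
    print('cup');a=fit([('top0',S(cu),range(6))],Ct,[.5,-.3,.7],Flat());print(np.degrees(a[2]))
    t=T([(200,42),(135,72),(203,207),(133,240),(165,297),(302,240)],140,225)
    s=T([(68,42),(97,105),(250,127),(290,207),(365,207),(292,72)],255,340,3)
    print('plain');a=fit([('top0',S(t),range(6)),('side0',S(s),range(6))],Ct,[.5,.3,.06,.45],Slope());print(np.degrees(a[3]))
    a=fit([('top0',S(t),range(6))],Ct,[.5,.3,.06,.45],Slope());print(np.degrees(a[3]))
    print('pot',pt('top0',290+83/4,190+63/4,.062))
    for n,u,v in [('candle',242,323)]: print(n,pt('top0',u,v,.06))
E
python3 fit.py
```

```text
tray rim [[0.5494, 0.0655, 0.014], [0.5441, -0.1345, 0.014], [0.44, -0.1305, 0.014], [0.4452, 0.0666, 0.014]] [ 0.4947 -0.0332  0.014 ]
tray
[ 0.4947 -0.0332 -0.0262] res [0.5, 0.1, -0.4, 0.0, 0.2, -0.1, -0.2, -0.0]
cup
[ 0.4684 -0.3355  0.7155] res [-0.3, -0.2, -0.1, -0.5, 0.7, -0.1, 0.6, 0.1, -0.0, 0.4, -1.1, 0.3]
40.99470147930964
plain
[0.5336 0.3027 0.049  0.3851] res [0.7, -0.5, -0.7, -0.7, 0.4, -0.6, -0.4, -1.2, -0.0, -0.4, 0.5, -0.7, 0.1, -0.8, 0.2, 0.2, 2.3, 0.4, 1.9, -1.9, 0.3, 0.8, -0.6, 1.4]
22.062253019415483
[0.533  0.3051 0.0423 0.3865] res [0.5, 0.4, -0.8, 0.2, 0.3, 0.0, -0.4, -0.6, -0.0, 0.1, 0.3, -0.2]
22.145452987501958
pot [0.6635 0.0212 0.062 ]
candle [0.3866 0.1838 0.06  ]
```

```bash
cat >> h.py <<'E'
def go(p,rpy=None,Rt=None,R0=None,p0=None):
    o=ctrl.get_obs(); r=R.from_euler('xyz',o['orientation'],degrees=True)
    t=Rt if Rt is not None else (R.from_euler('xyz',rpy,degrees=True))
    d=r.inv().apply(np.array(p)-o['tool_pos'])*100; w=(r.inv()*t).as_rotvec(degrees=True)
    print('shift cm',d.round(2),'turn',w.round(2),'clock',o['clock'],'j',o['joint_pos'].round(0))
E
python3 - <<'E'
from h import *
go([.4684,-.3355,.13],[180,0,-139])
E
```

```text
shift cm [-28.2   17.2    9.59] turn [  0.09   0.   -15.92] clock 0.1 j [-48.  21.   1.  -0. -70. -17.]
```

Request:
{"api": "send_rows", "payload": {
  "plan": [
    [[-28.2,17.2,9.6,0.1,0,-15.9],[-28.2,17.2,9.6,0.1,0,-15.9],[-28.2,17.2,9.6,0.1,0,-15.9],[-28.2,17.2,9.6,0.1,0,-15.9],[-28.2,17.2,9.6,0.1,0,-15.9],[-28.2,17.2,9.6,0.1,0,-15.9],[-28.2,17.2,9.6,0.1,0,-15.9],[-28.2,17.2,9.6,0.1,0,-15.9]]
  ],
  "fingers": 0.5
}}

```text
clock: 0.77
tool_pos: [0.4635, -0.3427, 0.1329]
orientation: [-179.9, -0.0, -139.0]
force: [1.0, -1.0, -0.6]
opening: 0.0453
gripper_force: 0.0
```

```bash
python3 - <<'E'
from h import *
s=snap('wrist','w1'); print(s['K'],s['pose'])
go([.4684,-.3355,.13],[180,0,-139])
C=np.array([[69,-22],[69,22],[-25,22],[-25,69],[-69,69],[-69,-22]])/1000
a=R.from_euler('z',41,degrees=True).as_matrix()
P=np.c_[C,np.full(6,.01)]@a.T+[.4684,-.3355,0]
q=proj('w1',P); print(q.round(0))
img=s['img'][:,:,::-1].copy(); cv2.polylines(img,[q.round().astype(int)],True,(0,0,255)); 
rb=np.array([[25,6,32],[25,-6,32],[-25,-6,32],[-25,6,32]])/1000
q=proj('w1',rb@a.T+[.4684,-.3355,0]);cv2.polylines(img,[q.round().astype(int)],True,(255,0,0)); cv2.imwrite('pics/w1o.png',img)
E
```

```text
[[409.06827561   0.         316.3874264 ]
 [  0.         409.06827561 232.38764971]
 [  0.           0.           1.        ]] [[-0.65502466  0.71961254  0.23043543  0.40160335]
 [ 0.75560475  0.624642    0.19718985 -0.39692384]
 [-0.00203935  0.30328232 -0.95289857  0.29238054]
 [ 0.          0.          0.          1.        ]]
shift cm [-0.34  0.02  0.06] turn [0.04 0.01 0.11] clock 0.8167 j [-17.  16. -19.  -0. -55. -32.]
[[292. 318.]
 [349. 318.]
 [352. 200.]
 [419. 200.]
 [424. 136.]
 [288. 136.]]
```

View pics/w1o.png

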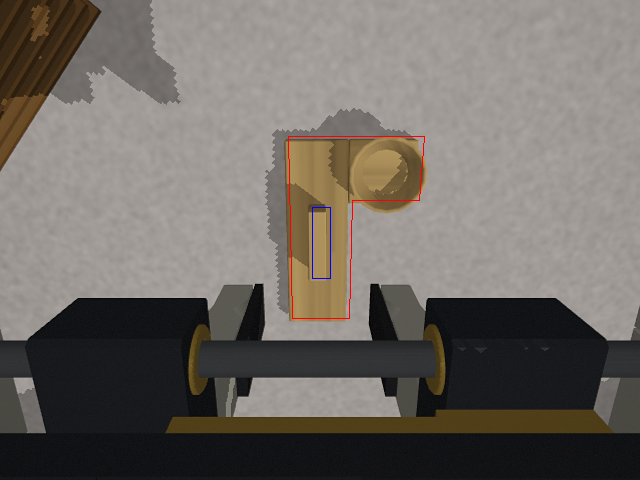

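The wrist view shows the rib at about x 308–328, y 205–281, centred between the fingers (mid ~317). The model overlay fits within about 3 px.

Request:
{"api": "send_rows", "payload": {
  "plan": [
    [[-0.3,0,4,0,0,0],[-0.3,0,7,0,0,0],[-0.3,0,9.5,0,0,0],[-0.3,0,11,0,0,0],[-0.3,0,11.4,0,0,0],[-0.3,0,11.5,0,0,0],[-0.3,0,11.5,0,0,0],[-0.3,0,11.5,0,0,0]]
  ]
}}

```text
clock: 1.48
tool_pos: [0.4662, -0.3432, 0.0197]
orientation: [-179.8, 0.0, -139.0]
force: [-0.6, -0.8, -0.4]
opening: 0.0437
gripper_force: 0.0
```

```bash
python3 - <<'E'
from h import *
for i in range(3):
    o=ctrl.get_obs(); print(o['clock'],o['tool_pos'],o['qvel'].round(2),o['joint_pos'].round(3)); ctrl.snapshot('top')
go([.4684,-.3355,.0125],[180,0,-139])
E
```

```text
1.4833 [ 0.46617207 -0.34315276  0.01974292] [ 0.06 -0.6   0.04 -0.01  0.22 -0.01] [-16.954  23.776 -25.589   0.117 -40.45  -32.145]
1.5333 [ 0.46615751 -0.34315215  0.01988528] [ 0.02 -0.1  -0.13 -0.14  0.05 -0.07] [-16.956  23.757 -25.595   0.113 -40.446 -32.148]
1.5833 [ 0.46613596 -0.34310165  0.01985738] [ 0.04  0.   -0.39 -0.04  0.26  0.07] [-16.953  23.754 -25.604   0.11  -40.436 -32.147]
shift cm [-0.67  0.42  0.72] turn [-0.2   0.05 -0.02] clock 1.6333 j [-17.  24. -26.   0. -40. -32.]
```

Request:
{"api": "send_rows", "payload": {
  "plan": [
    [[-0.6,0.3,0.0,-0.2,0,0],[-0.6,0.3,0.3,-0.2,0,0],[-0.6,0.3,0.5,-0.2,0,0],[-0.6,0.3,0.6,-0.2,0,0],[-0.6,0.3,0.7,-0.2,0,0],[-0.6,0.3,0.7,-0.2,0,0]]
  ]
}}

```text
clock: 2.13
tool_pos: [0.4677, -0.3365, 0.0112]
orientation: [179.9, -0.0, -139.0]
force: [0.1, -0.0, 0.1]
opening: 0.0436
gripper_force: 0.0
```

```bash
python3 - <<'E'
from h import *
go([.4693,-.3366,.0125],[180,0,-139]); print(ctrl.get_obs()['tool_pos'],ctrl.get_obs()['force'])
E
```

```text
shift cm [-0.11 -0.11 -0.13] turn [ 0.13 -0.03 -0.01] clock 2.1333 j [-16.  24. -26.  -0. -40. -33.]
[ 0.46772227 -0.3364724   0.01117208] [ 0.13381385 -0.01127425  0.08719593]
```

Request:
{"api": "send_rows", "payload": {
  "plan": [
    [[0,0,-0.1,0,0,0],[0,0,-0.1,0,0,0],[0,0,-0.1,0,0,0],[0,0,-0.1,0,0,0],[0,0,-0.1,0,0,0],[0,0,-0.1,0,0,0]]
  ],
  "fingers": 0
}}

```text
clock: 2.63
tool_pos: [0.468, -0.3366, 0.0126]
orientation: [179.9, -0.0, -139.0]
force: [-0.6, -0.2, 0.3]
opening: 0.0122
gripper_force: 30.0
```

Request:
{"api": "send_rows", "payload": {
  "plan": [
    [[0,0,-2,0,0,0],[0,0,-5,0,0,0],[0,0,-8,0,0,0],[0,0,-11,0,0,0],[0,0,-13,0,0,0],[0,0,-14,0,0,0],[0,0,-14,0,0,0]]
  ]
}}

```text
clock: 3.22
tool_pos: [0.4692, -0.3371, 0.1547]
orientation: [-179.9, 0.1, -139.0]
force: [-0.3, -0.5, -1.4]
opening: 0.0117
gripper_force: 30.0
```

```bash
python3 - <<'E'
from h import *
o=ctrl.get_obs(); print(o['tool_pos'],o['force'],o['opening'])
go([.5176,-.0573,.15],[180,0,-91.5])
E
```

```text
[ 0.46917249 -0.3370981   0.15474052] [-0.28598633 -0.52327444 -1.43057611] 0.011732879143572062
shift cm [-22.01  17.94   0.48] turn [ -0.14   0.05 -47.51] clock 3.2167 j [-16.  15. -18.  -0. -58. -33.]
```

Request:
{"api": "send_rows", "payload": {
  "plan": [
    [[-3.2,2.6,0.4,0,0,-7],[-6.4,5.2,0.4,0,0,-14],[-9.6,7.8,0.4,0,0,-21],[-12.8,10.4,0.4,0,0,-28],[-16,13,0.4,0,0,-35],[-19.2,15.6,0.4,0,0,-42],[-22,17.9,0.4,0,0,-47.5],[-22,17.9,0.4,0,0,-47.5]]
  ]
}}

```text
clock: 3.88
tool_pos: [0.5171, -0.0524, 0.147]
orientation: [179.8, 0.1, -90.9]
force: [-0.5, -1.0, -1.3]
opening: 0.0118
gripper_force: 30.0
```

Request:
{"api": "send_rows", "payload": {
  "plan": [
    [[0,0,0,0,0,0],[0,0,0,0,0,0],[0,0,0,0,0,0]]
  ]
}}

```text
clock: 4.13
tool_pos: [0.5159, -0.0581, 0.1476]
orientation: [179.8, 0.0, -91.6]
force: [0.0, -0.1, -0.8]
opening: 0.0118
gripper_force: 30.0
```

```bash
cat > ov.py <<'E'
from h import *
TC=np.array([.4947,-.0332]);TY=88.5
C=np.array([[69,-22],[69,22],[-25,22],[-25,69],[-69,69],[-69,-22]])/1000
RIM=np.array([[99,52,14],[99,-52,14],[-99,-52,14],[-99,52,14]])/1000
def draw(img,n,P,c): cv2.polylines(img,[(proj(n,P)*8).round().astype(int)],True,c,1,cv2.LINE_AA,3)
def trayP(M): return M@R.from_euler('z',TY,degrees=True).as_matrix().T+[*TC,0]
def heldP(M,o,sx=-1):  # points in insert frame -> world, held: tool x = sx*insert x, tool z=-insert z, tip at z .012
    r=R.from_euler('xyz',o['orientation'],degrees=True); L=(M-[0,0,.0125])*[sx,-sx,-1]
    return r.apply(L)+o['tool_pos']
E
python3 - <<'E'
from ov import *
o=ctrl.get_obs(); s=snap('wrist','w2'); img=s['img'][:,:,::-1].copy()
draw(img,'w2',trayP(RIM),(0,0,255)); draw(img,'w2',heldP(np.c_[C,np.zeros(6)],o),(255,0,0)); draw(img,'w2',heldP(np.c_[C,np.full(6,.01)],o),(0,255,0))
cv2.imwrite('pics/w2o.png',img); go([.5176,-.0573,.15],[180,0,-91.5]); print(o['tool_pos'],o['orientation'])
E
```

```text
shift cm [-0.1  -0.15 -0.21] turn [ 0.16  0.05 -0.13] clock 4.1833 j [ 15.  10. -25.  -0. -55. -17.]
[ 0.51591893 -0.05806655  0.14764691] [ 1.79799926e+02  4.16267156e-02 -9.16097396e+01]
```

View pics/w2o.png

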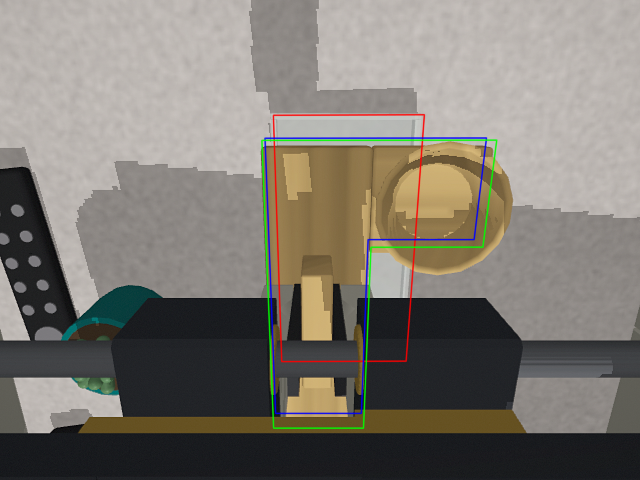

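The wrist view shows the held insert with its foot edge at row ~147 and the tray's far rim at row ~119 and right rim at ~418. Both sit a few px off the model. I'll go lower and compare the two directly.

Request:
{"api": "send_rows", "payload": {
  "plan": [
    [[-0.1,-0.1,3,0,0,0],[-0.1,-0.1,6,0,0,0],[-0.1,-0.1,8.5,0,0,0],[-0.1,-0.1,9.8,0,0,0],[-0.1,-0.1,10.2,0,0,0],[-0.1,-0.1,10.2,0,0,0],[-0.1,-0.1,10.2,0,0,0],[-0.1,-0.1,10.2,0,0,0]]
  ]
}}

```text
clock: 4.85
tool_pos: [0.5186, -0.0564, 0.0479]
orientation: [-180.0, 0.1, -91.5]
force: [-0.2, -0.3, -1.5]
opening: 0.0116
gripper_force: 30.0
```

```bash
python3 - <<'E'
from ov import *
o=ctrl.get_obs(); s=snap('wrist','w3'); img=s['img'][:,:,::-1].copy()
st=snap('top','t3'); 
go([.5176,-.0573,.045],[180,0,-91.5]); print(o['tool_pos'],o['orientation'])
for nm,P in [('rim',trayP(RIM)),('inrim',trayP(RIM-np.sign(RIM)*[.004,.004,0])),('heldbot',heldP(np.c_[C,np.zeros(6)],o)),('heldtop',heldP(np.c_[C,np.full(6,.01)],o))]:print(nm,proj('w3',P).round(1).tolist())
a=cv2.resize(img[90:290,240:540],None,fx=2.6,fy=2.6,interpolation=cv2.INTER_CUBIC); cv2.imwrite('pics/w3c.png',a)
E
```

```text
shift cm [0.11 0.09 0.3 ] turn [-0.05  0.1  -0.03] clock 4.95 j [ 15.  17. -31.  -0. -41. -17.]
[ 0.51856223 -0.05643791  0.04793767] [-1.79966544e+02  8.64505793e-02 -9.15492771e+01]
rim [[445.0, 458.4], [272.3, 458.4], [257.3, 117.2], [486.0, 116.8]]
inrim [[439.0, 453.1], [278.8, 453.2], [266.4, 126.2], [476.1, 125.9]]
heldbot [[275.1, 412.9], [360.8, 412.9], [367.6, 239.2], [473.7, 239.1], [486.0, 137.5], [264.5, 137.7]]
heldtop [[273.1, 427.7], [362.9, 427.6], [370.4, 246.8], [482.4, 246.7], [496.2, 139.6], [261.3, 139.8]]
```

View pics/w3c.png

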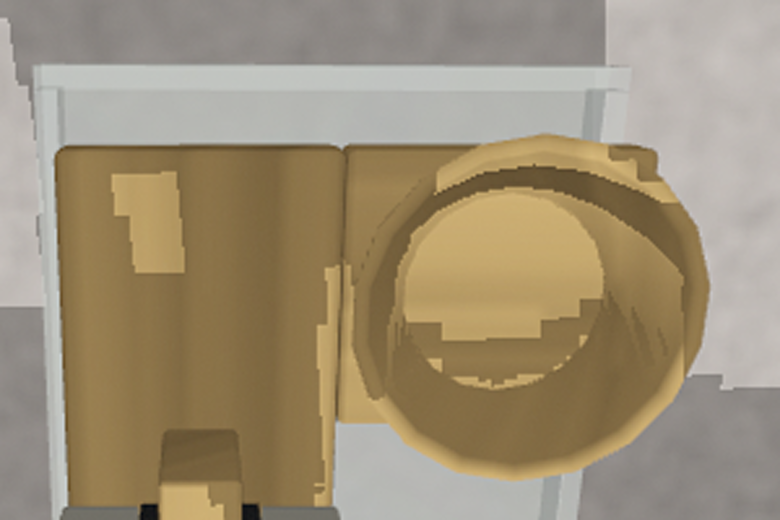

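Rim far corners are at (253.5,115.4) and (482.3,115.4), and the held foot edge is at row ~147. The insert therefore has to move about 4.5 mm along tool +x, with no change sideways.

Request:
{"api": "send_rows", "payload": {
  "plan": [
    [[0.2,0,0,0,0,0],[0.45,0,0,0,0,0],[0.45,0,0.5,0,0,0],[0.45,0,1.0,0,0,0],[0.45,0,1.3,0,0,0],[0.45,0,1.3,0,0,0],[0.45,0,1.3,0,0,0]]
  ]
}}

```text
clock: 5.53
tool_pos: [0.5172, -0.0607, 0.0333]
orientation: [179.9, 0.0, -91.5]
force: [0.4, 0.3, -1.0]
opening: 0.0119
gripper_force: 30.0
```

```bash
python3 - <<'E'
from ov import *
o=ctrl.get_obs(); s=snap('wrist','w4'); img=s['img'][:,:,::-1].copy()
print(o['tool_pos'],o['orientation'],o['force'])
for nm,P in [('rim',trayP(RIM)),('heldtop',heldP(np.c_[C,np.full(6,.01)],o))]:print(nm,proj('w4',P).round(1).tolist())
a=cv2.resize(img[90:290,240:540],None,fx=2.6,fy=2.6,interpolation=cv2.INTER_CUBIC); cv2.imwrite('pics/w4c.png',a)
E
```

```text
[ 0.51722322 -0.06071095  0.0332925 ] [ 1.79861940e+02  4.82143581e-02 -9.15127982e+01] [ 0.37321472  0.26801887 -0.9919187 ]
rim [[449.5, 485.4], [267.5, 485.9], [250.0, 129.0], [495.1, 128.6]]
heldtop [[273.1, 427.7], [362.9, 427.6], [370.4, 246.8], [482.3, 246.7], [496.2, 139.6], [261.3, 139.8]]
```

View pics/w4c.png

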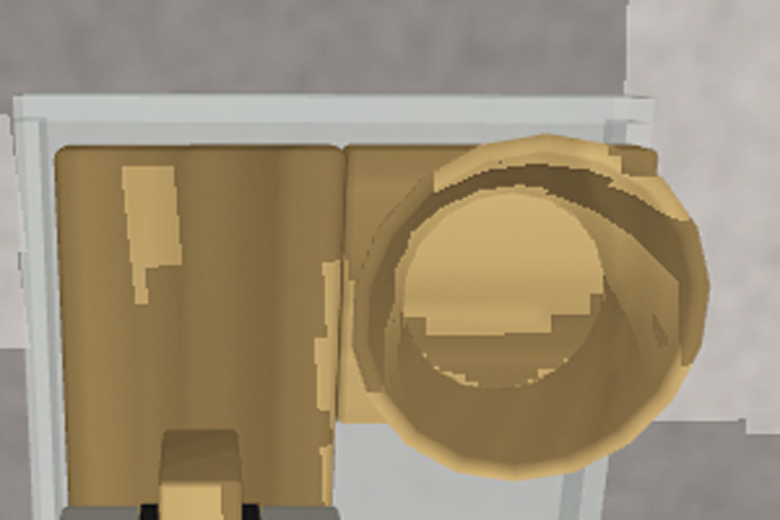

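Request:
{"api": "send_rows", "payload": {
  "plan": [
    [[0,-0.1,0,0.1,0,0],[0,-0.14,0,0.1,0,0],[0,-0.14,0.5,0.1,0,0],[0,-0.14,1.0,0.1,0,0],[0,-0.14,1.3,0.1,0,0],[0,-0.14,1.5,0.1,0,0],[0,-0.14,1.5,0.1,0,0],[0,-0.14,1.5,0.1,0,0]]
  ]
}}

```text
clock: 6.25
tool_pos: [0.5188, -0.0607, 0.0185]
orientation: [180.0, 0.1, -91.5]
force: [-0.3, -0.5, -1.2]
opening: 0.0119
gripper_force: 30.0
```

Request:
{"api": "send_rows", "payload": {
  "plan": [
    [[0,0,0.1,0,0,0],[0,0,0.2,0,0,0],[0,0,0.25,0,0,0],[0,0,0.25,0,0,0],[0,0,0.25,0,0,0]]
  ]
}}

```text
clock: 6.67
tool_pos: [0.5191, -0.0607, 0.0166]
orientation: [-180.0, 0.1, -91.5]
force: [-1.0, 0.1, 2.7]
opening: 0.0119
gripper_force: 30.0
```

```bash
python3 - <<'E'
from h import *
o=ctrl.get_obs(); print(o['tool_pos'],o['force'],o['moment'],o['orientation'])
E
```

```text
[ 0.51905325 -0.06066142  0.0165518 ] [-0.96778959  0.12880992  2.72288224] [ 0.19446551  0.41374151 -0.02237441] [-1.79957675e+02  6.78161507e-02 -9.15096497e+01]
```

Request:
{"api": "send_rows", "payload": {
  "plan": [
    [[0,0,0,0,0,0],[0,0,0,0,0,0],[0,0,0,0,0,0],[0,0,-1,0,0,0],[0,0,-4,0,0,0],[0,0,-8,0,0,0],[0,0,-12,0,0,0],[0,0,-16,0,0,0]]
  ],
  "fingers": 0.5
}}

```text
clock: 7.33
tool_pos: [0.5183, -0.0611, 0.1789]
orientation: [-180.0, 0.1, -91.5]
force: [2.6, -1.3, -0.2]
opening: 0.0439
gripper_force: 0.0
```

Request:
{"api": "send_rows", "payload": {
  "plan": [
    [[3,0,-1,0,0,0],[6,0,-2,0,0,0],[6,0,-2,0,0,0],[6,0,-2,0,0,0],[6,0,-2,0,0,0]]
  ]
}}

```text
clock: 7.75
tool_pos: [0.5169, -0.121, 0.1964]
orientation: [-180.0, 0.1, -91.6]
force: [-0.0, -0.5, 0.4]
opening: 0.0439
gripper_force: 0.0
```

```bash
python3 - <<'E'
from ov import *
o=ctrl.get_obs(); s=snap('wrist','w5'); img=s['img'][:,:,::-1].copy(); print(o['tool_pos'])
st=snap('top','t5')['img'][:,:,::-1]; 
a=cv2.resize(st[245:310,285:385],(600,390),interpolation=cv2.INTER_CUBIC)
cv2.imwrite('pics/w5.png',img); print(proj('w5',trayP(RIM)).round(1).tolist())
E
```

```text
[ 0.51686206 -0.12097146  0.19642784]
[[394.5, 385.3], [290.1, 385.4], [285.0, 189.8], [407.6, 189.6]]
```

View pics/w5.png

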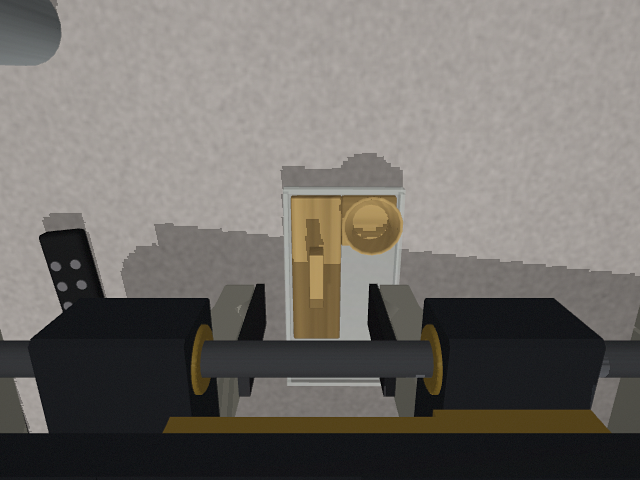

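The wrist view shows the cup insert sitting in the tray: rim outer edge at rows 188 and column 284, insert edges at 196 and 291.5, so the gaps are about 2.5 mm. Only one view is left, so I'll locate the leaning insert in code with silhouettes.

```bash
cat > sil.py <<'E'
from ov import *
from scipy.optimize import minimize
B=lambda x0,x1,y0,y1,z0,z1:np.array([[x,y,z] for x in(x0,x1) for y in(y0,y1) for z in(z0,z1)])/1000.
BOX=[B(-69,69,-22,22,0,10),B(-69,-25,-22,69,0,10),B(-25,25,-6,6,10,32)]
def wood(img,guess):
    h=cv2.cvtColor(img,cv2.COLOR_RGB2HSV); m=((h[...,0]>8)&(h[...,0]<28)&(h[...,1]>70)&(h[...,2]>35)).astype(np.uint8)
    roi=cv2.dilate((guess>.5).astype(np.uint8),np.ones((25,25))); return m*roi
def mask(f,p,shape=(480,640)):
    r=(R.from_euler('z',p[3])*R.from_euler('y',-32,degrees=True)); m=np.zeros((shape[0],shape[1]),np.uint8)
    for b in BOX:
        q=proj(f,r.apply(b)+p[:3]); hull=cv2.convexHull((q*1).astype(np.float32))
        cv2.fillPoly(m,[(hull*16).round().astype(int)],255,cv2.LINE_AA,4)
    return m/255.
def fitsil(files,p0,valid=None):
    d={}
    for f in files:
        img=cv2.imread('pics/'+f+'.png')[:,:,::-1]; g=mask(f,p0); w=wood(img,g)
        d[f]=(cv2.GaussianBlur(w.astype(float),(0,0),1.2), 1. if valid is None or f not in valid else valid[f])
    c=lambda p:sum((((cv2.GaussianBlur(mask(f,p),(0,0),1.2)-w)**2)*v).sum() for f,(w,v) in d.items())
    s=np.array([.004,.004,.004,.03]); best=None
    r=minimize(c,p0,method='Nelder-Mead',options=dict(initial_simplex=np.vstack([p0]+[np.array(p0)+s*e for e in np.eye(4)]),xatol=1e-5,fatol=1e-2,maxiter=600))
    return r.x,r.fun,c(p0)
E
python3 - <<'E'
from sil import *
np.set_printoptions(precision=4,suppress=True)
p0=[.533,.304,.045,.386]
for fs in (['top0'],['side0'],['top0','side0']): print(fs,*fitsil(fs,p0))
p=fitsil(['top0','side0'],p0)[0]
rr=R.from_euler('z',p[3])*R.from_euler('y',-32,degrees=True); ps=p[:3]+rr.apply([0,0,.012+.10])
print(ps); go(ps,Rt=rr*R.from_euler('x',180,degrees=True))
E
```

```text
['top0'] [0.5329 0.3048 0.0444 0.3954] 38.325125248590524 53.879737595639355
['side0'] [0.5332 0.3006 0.048  0.4164] 107.5092367951018 389.74883261622637
['top0', 'side0'] [0.5324 0.3025 0.0494 0.4099] 177.92676538205316 443.62857021186574
[0.478  0.2788 0.1444]
shift cm [-39.8    4.93   5.2 ] turn [  31.93   20.45 -111.54] clock 7.85 j [  8.   8. -20.  -0. -62.  -9.]
```

Request:
{"api": "send_rows", "payload": {
  "plan": [
    [[-2.5,0.3,-1,2,1.3,-7],[-5,0.6,-2,4,2.5,-14],[-7.5,0.9,-3,6,3.8,-21],[-10,1.2,-3,8,5.1,-28],[-12.5,1.5,-3,10,6.4,-35],[-15,1.8,-3,12,7.7,-42],[-17.5,2.1,-3,14,9,-49],[-20,2.5,-3,16,10.2,-56]]
  ]
}}

```text
clock: 8.52
tool_pos: [0.4969, 0.0819, 0.2263]
orientation: [-170.8, -15.3, -37.6]
force: [0.6, -1.8, 0.9]
opening: 0.0435
gripper_force: 0.0
```

```bash
python3 - <<'E'
from sil import *
p=np.array([.533,.303,.047,np.radians(23)])
rr=R.from_euler('z',p[3])*R.from_euler('y',-32,degrees=True); ps=p[:3]+rr.apply([0,0,.012+.10])
print(ctrl.get_obs()['tool_pos']); go(ps,Rt=rr*R.from_euler('x',180,degrees=True))
E
```

```text
[0.49693959 0.08191129 0.22629942]
shift cm [-15.29 -13.64   6.81] turn [ 16.02  10.53 -56.43] clock 8.5167 j [ 41.  -7. -41.  19. -45.   0.]
```

Request:
{"api": "send_rows", "payload": {
  "plan": [
    [[-2,-1.7,0,2,1.3,-7],[-4,-3.4,0,4,2.6,-14],[-6,-5.1,1,6,3.9,-21],[-8,-6.8,2,8,5.2,-28],[-10,-8.5,3.5,10,6.6,-35],[-12,-10.3,5,12,7.9,-42],[-14,-12,6,14,9.2,-49],[-15.3,-13.6,6.8,16,10.5,-56]]
  ]
}}

```text
clock: 9.18
tool_pos: [0.4909, 0.2874, 0.1676]
orientation: [-179.1, -28.3, 19.6]
force: [0.4, -0.2, 0.9]
opening: 0.044
gripper_force: 0.0
```

Request:
{"api": "send_rows", "payload": {
  "plan": [
    [[0,0,0,0,0,0],[0,0,0,0,0,0],[0,0,0,0,0,0]]
  ]
}}

```text
clock: 9.43
tool_pos: [0.4914, 0.2842, 0.1676]
orientation: [-179.0, -28.2, 19.0]
force: [0.2, -1.1, -0.3]
opening: 0.0436
gripper_force: 0.0
```

```bash
python3 - <<'E'
from sil import *
np.set_printoptions(precision=4,suppress=True)
p=np.array([.533,.303,.047,np.radians(23)])
rr=R.from_euler('z',p[3])*R.from_euler('y',-32,degrees=True); ps=p[:3]+rr.apply([0,0,.012+.10])
snap('wrist','w6'); print(ctrl.get_obs()['tool_pos']); go(ps,Rt=rr*R.from_euler('x',180,degrees=True))
v=np.ones((480,640)); v[280:]=0
print(fitsil(['w6'],p,{'w6':v}), fitsil(['w6','top0','side0'],p,{'w6':v}))
E
```

```text
[0.4915 0.2842 0.168 ]
shift cm [-2.45  0.02  1.63] turn [ 1.01  3.72 -3.49] clock 9.4833 j [ 48.  -1. -58.  60. -14.   4.]
(array([0.5336, 0.3024, 0.048 , 0.4032]), np.float64(40.807000920668706), np.float64(118.32684187239849)) (array([0.533 , 0.3024, 0.0489, 0.4027]), np.float64(239.60037432272213), np.float64(375.9496162397055))
```

```bash
cat >> sil.py <<'E'
PL=np.array([.5335,.3024,.048,.4030]); RI=R.from_euler('z',PL[3])*R.from_euler('y',-32,degrees=True); RT=RI*R.from_euler('x',180,degrees=True)
def over(h,dx=0,tilt=0):
    o=ctrl.get_obs(); print(o['tool_pos'],o['joint_pos'].round(1),o['force'].round(1)); go(PL[:3]+RI.apply([dx,0,.012+h]),Rt=RT)
E
python3 - <<'E'
from sil import *
over(.05)
E
```

```text
[0.49147181 0.28421933 0.16796553] [ 48.1  -1.1 -58.2  60.3 -14.3   4.4] [-0.6 -0.4  0. ]
shift cm [-2.05 -0.    6.55] turn [ 1.06  3.72 -3.57] clock 9.4833 j [ 48.  -1. -58.  60. -14.   4.]
```

Request:
{"api": "send_rows", "payload": {
  "plan": [
    [[0,0,2,0,0,-1],[-0.5,0,3.5,0.3,1,-2],[-1,0,5,0.6,2,-3],[-1.5,0,6,1,3,-3.5],[-2,0,6.5,1,3.7,-3.5],[-2,0,6.5,1,3.7,-3.5],[-2,0,6.5,1,3.7,-3.5],[-2,0,6.5,1,3.7,-3.5]]
  ]
}}

```text
clock: 10.15
tool_pos: [0.5219, 0.3065, 0.1447]
orientation: [179.2, -28.5, 23.2]
force: [-0.5, -0.1, 0.2]
opening: 0.0438
gripper_force: 0.0
```

```bash
python3 - <<'E'
from sil import *
np.set_printoptions(precision=4,suppress=True)
over(0)
snap('wrist','w7'); v=np.ones((480,640)); v[280:]=0
print(fitsil(['w7'],PL,{'w7':v}))
E
```

```text
[0.5219 0.3065 0.1447] [ 31.7   4.1 -58.2  95.4  -4.9 -13. ] [-0.5 -0.1  0.2]
shift cm [-3.89  0.72  7.74] turn [0.75 3.5  0.11] clock 10.15 j [ 32.   4. -58.  95.  -5. -13.]
(array([0.5346, 0.3027, 0.0448, 0.3957]), np.float64(3.2503862485065587), np.float64(20.651861809437687))
```

The arm has stopped at the limits of joints 3 and 4. I'll fit a quick kinematic model from the logged readings so I can see which poses it can reach.

```bash
cat > kin.py <<'E'
from h import *
from scipy.optimize import least_squares
import itertools
D=[([-48.4099,20.5874,.6385,-.0177,-70.1358,-16.5072],(.2859,-.611,.2257),(179.91,0,-154.92)),
([-16.953,23.754,-25.604,.11,-40.436,-32.147],(.46614,-.3431,.01986),(-179.8,0,-139)),
([48.1,-1.1,-58.2,60.3,-14.3,4.4],(.49147,.28422,.16797),(-179,-28.2,19)),
([31.7,4.1,-58.2,95.4,-4.9,-13],(.5219,.3065,.1447),(179.2,-28.5,23.2)),
([41,-7,-41,19,-45,0],(.4969,.0819,.2263),(-170.8,-15.3,-37.6)),
([15,10,-25,0,-55,-17],(.5159,-.0581,.1476),(179.8,0,-91.6)),
([15,17,-31,0,-41,-17],(.5186,-.0564,.0479),(180,.1,-91.5)),
([8,8,-20,0,-62,-9],(.5169,-.121,.1964),(180,.1,-91.6))]
E_=lambda a,x:R.from_euler(a,x,degrees=True)
def fk(q,k,s):
    a1,h,L2,L3,a3,d,L=k
    r1=E_('z',q[0]); r3=r1*E_('y',q[1]-q[2]); p=r1.apply([a1,d,h])+(r1*E_('y',q[1])).apply([0,0,L2])+r3.apply([L3,0,a3])
    r=r3*E_('x',s[0]*q[3])*E_('y',-q[4])   # x axis = tool axis
    t=r*E_('x',s[1]*q[5])*R.from_matrix(np.array([[0,0,1],[0,1,0],[-1,0,0]]).astype(float)) # tool z = x
    return p+r.apply([L,0,0]),t
def res(k,s):
    o=[]
    for q,p,e in D:
        P,t=fk(q,k,s); o+=list((P-p)*1000)
    return np.array(o)
def roterr(s,k):
    return [ (fk(q,k,s)[1].inv()*E_('xyz',e)).as_rotvec(degrees=True).round(1).tolist() for q,p,e in D]
LIM=np.array([[-176.03,176.03],[-82.01,121.73],[-58.28,71.71],[-173.87,95.51],[-174.79,-.11],[-173.66,173.66]])
def ik(p,t,k,s,off,n=60,lim=LIM):
    rng=np.random.default_rng(0); best=[]
    f=lambda q:np.r_[(fk(q,k,s)[0]-p)*1000,((fk(q,k,s)[1]*off).inv()*t).as_rotvec(degrees=True)*3]
    for i in range(n):
        r=least_squares(f,lim[:,0]+(lim[:,1]-lim[:,0])*rng.uniform(.02,.98,6)*1.,bounds=(lim[:,0],lim[:,1]),max_nfev=60)
        best.append((r.cost,r.x.round(1)))
    best.sort(key=lambda b:b[0]); return best
E
python3 - <<'E'
from kin import *
np.set_printoptions(precision=4,suppress=True)
for s in itertools.product([1,-1],[1,-1]):
    r=least_squares(res,[.0,.3,.4,.4,.0,-.19,.2],args=(s,)); print(s,r.x,r.cost,np.abs(r.fun).max().round(1)); print(roterr(s,r.x)[:5])
E
```

```text
(1, 1) [ 0.1827  0.2208  0.4567  0.2625  0.0417 -0.202   0.3924] 34219.005020325305 156.3
[[-0.0, -0.0, -57.0], [0.1, 0.2, -25.9], [-22.7, -23.0, 139.3], [-7.9, -8.0, 104.8], [21.9, 22.5, -115.3]]
(1, -1) [ 0.1827  0.2208  0.4567  0.2625  0.0417 -0.202   0.3924] 34219.005020325305 156.3
[[-0.0, -0.0, -90.0], [0.2, 0.1, -90.2], [-21.7, -25.6, 147.8], [-8.9, -5.6, 78.9], [21.9, 22.5, -115.3]]
(-1, 1) [ 0.145   0.2947  0.5086  0.3027  0.0228 -0.1441  0.4802] 28538.906712215055 165.3
[[-0.0, -0.0, -57.0], [-0.0, 0.1, -25.7], [-0.2, -0.0, -98.9], [0.0, -0.1, -64.1], [-0.5, -0.2, -90.4]]
(-1, -1) [ 0.145   0.2947  0.5086  0.3027  0.0228 -0.1441  0.4802] 28538.906712215055 165.3
[[-0.0, -0.0, -90.0], [0.0, 0.0, -90.0], [-0.2, -0.1, -90.1], [-0.0, -0.1, -90.1], [-0.5, -0.2, -90.4]]
```

```bash
python3 - <<'E'
s=open('kin.py').read()
s=s.replace("a1,h,L2,L3,a3,d,L=k","a1,h,L2,L3,a3,d,L,d4=k").replace("    return p+r.apply([L,0,0]),t","    return p+r.apply([L,d4,0]),t")
s+="""
S=(-1,-1)
K=least_squares(res,[.0,.3,.4,.4,.0,-.0,.2,-.19],args=(S,)).x; OFF=E_('z',-90)
"""
open('kin.py','w').write(s)
E
python3 - <<'E'
from kin import *
np.set_printoptions(precision=4,suppress=True)
print(K,res(K,S).round(1))
RI=E_('z',23.09)*E_('y',-32)
p=np.array([.5335,.3024,.048])
for h in (.012,.06,.11):
  for name,yw in (('x',0),('-x',180)):
    b=ik(p+RI.apply([0,0,h]),RI*E_('x',180)*E_('z',yw),K,S,OFF,40)
    print(h,name); seen=[]
    for c,q in b[:12]:
        if not any(np.abs(q-z).max()<3 for z in seen): seen.append(q); print('  ',round(c,2),q)
E
```

```text
[ 0.0015  0.2106  0.5941  0.4664 -0.0044  0.0012  0.3788 -0.1917] [ 1.   0.9 -1.1 -2.5  2.2 -0.9 -0.6  0.8 -0.3 -1.2 -0.1 -0.6  1.9 -2.4
  1.5  1.1 -0.5 -1.9  4.6 -0.6  2.5 -1.3  1.1  0.8]
0.012 x
   175.18 [  11.5   14.3  -43.7 -173.9   -0.2  -86.3]
   549.32 [ 31.1  12.9 -56.5  95.5  -5.3 -13.3]
0.012 -x
   175.18 [  11.5   14.3  -43.7 -173.9   -0.2   93.7]
   549.32 [ 31.1  12.9 -56.5  95.5  -5.3 166.7]
0.06 x
   264.98 [  11.     7.7  -47.  -173.9   -0.1  -86. ]
   337.28 [ 39.6   6.9 -58.3  73.7  -7.2   1.3]
0.06 -x
   264.98 [  11.     7.7  -47.  -173.9   -0.1   94. ]
   350.04 [  40.4    6.6  -58.2   68.4   -6.2 -173.7]
0.11 x
   175.93 [ 48.8   0.2 -58.3  54.7 -12.9  12.6]
0.11 -x
   175.93 [  48.8    0.2  -58.3   54.7  -12.9 -167.4]
```

```bash
python3 - <<'E'
from kin import *
p=np.array([.5335,.3024,.048]); RI=E_('z',23.09)*E_('y',-32)
L=LIM+np.array([3,-3]); 
def show(tag,P,T):
    b=ik(P,T,K,S,OFF,25,L); seen=[]
    for c,q in b[:10]:
        if c<1 and not any(np.abs(q-z).max()<3 for z in seen): seen.append(q); print(tag,round(c,2),q)
for t in (10,16,20,24):
    RTt=E_('z',23.09)*E_('y',-t)*E_('x',180)
    for h in (.015,.06,.11):
        show(('pick',t,h),p+RI.apply([0,0,.015])+ RTt.apply([0,0,-(h-.015)]),RTt)
    show(('place',t),np.array([.4733,-.0125,.02]),E_('z',-91.5)*E_('y',32-t)*E_('x',180))
E
```

```text
('pick', 10, 0.015) 0.0 [ 50.8  18.2 -31.8   8.9 -31.4  55. ]
('pick', 10, 0.06) 0.0 [ 51.3  14.2 -29.8   7.8 -37.4  56. ]
('pick', 10, 0.11) 0.0 [ 51.8  10.2 -27.2   6.9 -44.1  56.7]
('place', 10) 0.0 [  1.3  19.9 -24.6 -30.  -48.5  17.9]
('pick', 16, 0.015) 0.0 [ 51.4  15.7 -42.2  23.2 -19.3  40.6]
('pick', 16, 0.06) 0.0 [ 52.9  11.1 -39.4  17.8 -26.6  45.1]
('pick', 16, 0.11) 0.0 [ 54.2   6.3 -36.5  14.7 -34.2  47.7]
('place', 16) 0.0 [  7.2  18.1 -28.  -23.2 -43.9   8.1]
('pick', 20, 0.015) 0.02 [ 39.1  13.5 -55.3  70.   -5.8   4.9]
('pick', 20, 0.06) 0.0 [ 52.    9.2 -47.9  32.6 -17.9  31.3]
('pick', 20, 0.11) 0.0 [ 55.1   4.  -43.9  23.6 -27.   38.3]
('place', 20) 0.0 [ 11.2  17.2 -30.4 -18.  -41.1   0.8]
('pick', 24, 0.11) 0.0 [ 53.3   1.8 -52.7  39.9 -18.6  23.6]
('place', 24) 0.0 [ 15.1  16.6 -33.1 -12.3 -38.7  -7.1]
```

```bash
cat >> sil.py <<'E'
RT14=R.from_euler('z',23.09,degrees=True)*R.from_euler('y',-14,degrees=True)*R.from_euler('x',180,degrees=True)
def over14(h,p=PL,dx=0):
    o=ctrl.get_obs(); print(o['tool_pos'].round(4),o['orientation'].round(1),o['joint_pos'].round(1),o['force'].round(1))
    go(p[:3]+RI.apply([dx,0,.016])-RT14.apply([0,0,h]),Rt=RT14)
E
python3 - <<'E'
from sil import *
over14(.09)
E
```

```text
[0.5217 0.3067 0.1447] [179.2 -28.5  23.2] [ 31.8   4.1 -58.2  95.4  -4.9 -13. ] [ 0.4  0.5 -0.8]
shift cm [-1.66  0.88 -1.37] turn [  0.74 -14.5    0.  ] clock 10.2 j [ 32.   4. -58.  95.  -5. -13.]
```

Request:
{"api": "send_rows", "payload": {
  "plan": [
    [[-0.8,0.4,-0.7,0.4,-4,0],[-1.2,0.6,-1.2,0.7,-8,0],[-1.7,0.9,-1.4,0.7,-12,0],[-1.7,0.9,-1.4,0.7,-14.5,0],[-1.7,0.9,-1.4,0.7,-14.5,0],[-1.7,0.9,-1.4,0.7,-14.5,0],[-1.7,0.9,-1.4,0.7,-14.5,0],[-1.7,0.9,-1.4,0.7,-14.5,0]]
  ]
}}

```text
clock: 10.87
tool_pos: [0.5013, 0.291, 0.1476]
orientation: [-179.8, -13.6, 23.2]
force: [2.0, -3.2, -0.3]
opening: 0.0438
gripper_force: 0.0
```

```bash
python3 - <<'E'
from sil import *
np.set_printoptions(precision=4,suppress=True)
over14(.09); snap('wrist','w8'); v=np.ones((480,640)); v[280:]=0
print(fitsil(['w8'],PL,{'w8':v})); over14(.04)
E
```

```text
[0.5013 0.291  0.1476] [-179.8  -13.6   23.2] [ 53.8   7.9 -33.7  11.2 -37.1  51.2] [ 2.  -3.2 -0.3]
shift cm [ 0.4   0.21 -0.04] turn [-0.19  0.38  0.15] clock 10.8667 j [ 54.   8. -34.  11. -37.  51.]
(array([0.533 , 0.3022, 0.048 , 0.4022]), np.float64(54.10287309626861), np.float64(108.44748311083083))
[0.4997 0.294  0.1467] [-179.3  -13.2   23.2] [ 53.7   8.1 -33.   10.  -37.5  52.3] [4.3 4.5 2.4]
shift cm [0.52 0.62 4.88] turn [-0.71  0.78  0.15] clock 10.9167 j [ 54.   8. -33.  10. -38.  52.]
```

Request:
{"api": "send_rows", "payload": {
  "plan": [
    [[0.4,0.2,0,-0.3,0.5,0],[0.4,0.2,1.5,-0.3,0.5,0],[0.4,0.2,3,-0.3,0.5,0],[0.4,0.2,4.5,-0.3,0.5,0],[0.4,0.2,5,-0.3,0.5,0],[0.4,0.2,5,-0.3,0.5,0],[0.4,0.2,5,-0.3,0.5,0],[0.4,0.2,5,-0.3,0.5,0]]
  ]
}}

```text
clock: 11.58
tool_pos: [0.5215, 0.294, 0.1019]
orientation: [179.7, -14.5, 23.0]
force: [-0.1, 0.7, 0.2]
opening: 0.0439
gripper_force: 0.0
```

```bash
python3 - <<'E'
from sil import *
over14(.0)
E
```

```text
[0.5215 0.294  0.1019] [179.7 -14.5  23. ] [ 52.4  12.4 -36.9  15.3 -29.   47.9] [-0.1  0.7  0.2]
shift cm [-0.45 -0.32  4.05] turn [ 0.34 -0.54 -0.1 ] clock 11.5833 j [ 52.  12. -37.  15. -29.  48.]
```

Request:
{"api": "send_rows", "payload": {
  "plan": [
    [[-0.4,-0.3,0,0.3,-0.5,0],[-0.4,-0.3,1,0.3,-0.5,0],[-0.4,-0.3,2,0.3,-0.5,0],[-0.4,-0.3,2.8,0.3,-0.5,0],[-0.4,-0.3,3.4,0.3,-0.5,0],[-0.4,-0.3,3.4,0.3,-0.5,0],[-0.4,-0.3,3.4,0.3,-0.5,0]]
  ]
}}

```text
clock: 12.17
tool_pos: [0.5242, 0.2981, 0.0668]
orientation: [180.0, -13.9, 23.0]
force: [-0.2, -0.1, 0.5]
opening: 0.044
gripper_force: 0.0
```

```bash
python3 - <<'E'
from sil import *
over14(.0)
E
```

```text
[0.5242 0.2981 0.0668] [180.  -13.9  23. ] [ 51.9  15.8 -38.4  16.3 -24.5  46.9] [-0.2 -0.1  0.5]
shift cm [ 0.05 -0.03  0.55] turn [ 0.06  0.09 -0.11] clock 12.1667 j [ 52.  16. -38.  16. -25.  47.]
```

Request:
{"api": "send_rows", "payload": {
  "plan": [
    [[0,0,0.2,0,0,0],[0,0,0.4,0,0,0],[0,0,0.45,0,0,0],[0,0,0.45,0,0,0]]
  ]
}}

```text
clock: 12.5
tool_pos: [0.5252, 0.2987, 0.0626]
orientation: [180.0, -13.9, 23.0]
force: [-0.2, -1.0, -0.3]
opening: 0.0436
gripper_force: 0.0
```

Request:
{"api": "send_rows", "payload": {
  "plan": [
    [[0,0,0,0,0,0],[0,0,0,0,0,0],[0,0,0,0,0,0],[0,0,0,0,0,0],[0,0,0,0,0,0],[0,0,0,0,0,0]]
  ],
  "fingers": 0
}}

```text
clock: 13.0
tool_pos: [0.5252, 0.2987, 0.0626]
orientation: [180.0, -13.9, 23.0]
force: [-0.2, 0.3, -0.2]
opening: 0.0117
gripper_force: 30.0
```

```bash
python3 - <<'E'
from sil import *
over14(.0); print(ctrl.get_obs()['opening'])
E
```

```text
[0.5252 0.2987 0.0626] [180.  -13.9  23. ] [ 51.8  16.2 -38.6  16.7 -23.8  46.6] [-0.2  0.3 -0.2]
shift cm [ 0.04 -0.01  0.11] turn [ 0.03  0.06 -0.12] clock 13.0 j [ 52.  16. -39.  17. -24.  47.]
0.011702712223011306
```

Request:
{"api": "send_rows", "payload": {
  "plan": [
    [[-0.3,0,-1,0,0,0],[-0.9,0,-2.8,0,0,0],[-1.5,0,-4.7,0,0,0],[-1.2,0,-7,0,0,0],[-1,0,-10,0,0,0],[-0.4,0,-13,0,0,0],[0,0,-15,0,0,0],[0,0,-15,0,0,0]]
  ]
}}

```text
clock: 13.67
tool_pos: [0.493, 0.2863, 0.2142]
orientation: [-179.8, -14.4, 23.0]
force: [0.6, 0.4, -0.2]
opening: 0.0118
gripper_force: 30.0
```

```bash
python3 - <<'E'
from sil import *
o=ctrl.get_obs(); print(o['tool_pos'],o['orientation'],o['force'],o['opening'])
go([.4733,-.0125,.2],[180,18,-91.5]); go([.48,.14,.22],[180,4,-34])
E
```

```text
[0.49302373 0.28632108 0.21418903] [-179.78412637  -14.37339778   22.97741113] [ 0.5717123   0.39355891 -0.22945887] 0.011832570699744215
shift cm [-13.41  26.73  -2.07] turn [  3.52 -20.51 115.51] clock 13.6667 j [ 55.   3. -30.  10. -46.  52.]
shift cm [-6.55 12.95 -2.33] turn [ -5.37 -16.72  57.  ] clock 13.6667 j [ 55.   3. -30.  10. -46.  52.]
```

Request:
{"api": "send_rows", "payload": {
  "plan": [
    [[-0.8,1.6,-0.3,-0.7,-2,7],[-1.6,3.2,-0.6,-1.4,-4,14],[-2.4,4.8,-0.9,-2,-6,21],[-3.2,6.4,-1.2,-2.7,-8,28],[-4,8,-1.5,-3.3,-10,35],[-4.8,9.6,-1.8,-4,-12,42],[-5.6,11.3,-2.1,-4.7,-14,49],[-6.5,13,-2.3,-5.4,-16.7,57]]
  ]
}}

```text
clock: 14.33
tool_pos: [0.4786, 0.1376, 0.215]
orientation: [179.8, 3.4, -32.2]
force: [1.0, -0.7, -1.0]
opening: 0.0116
gripper_force: 30.0
```

```bash
python3 - <<'E'
from sil import *
go([.4733,-.0125,.12],[180,18,-91.5])
E
```

```text
shift cm [ 8.09 12.96  9.07] turn [ 11.2  -13.33  58.45] clock 14.3333 j [ 36.   6. -19.  -3. -67.  23.]
```

Request:
{"api": "send_rows", "payload": {
  "plan": [
    [[1,1.6,0,1.4,-1.7,7],[2,3.2,0.5,2.8,-3.4,14],[3,4.8,1,4.2,-5,21],[4,6.4,2,5.6,-6.7,28],[5,8,4,7,-8.3,35],[6,9.7,6,8.4,-10,42],[7,11.4,8,9.8,-11.7,50],[8.1,13,9,11.2,-13.3,58.4]]
  ]
}}

```text
clock: 15.0
tool_pos: [0.4729, -0.0131, 0.1184]
orientation: [-179.6, 17.4, -87.9]
force: [0.4, -1.1, -0.9]
opening: 0.0119
gripper_force: 30.0
```

Request:
{"api": "send_rows", "payload": {
  "plan": [
    [[0,0,0,0,0,0],[0,0,0,0,0,0],[0,0,0,0,0,0]]
  ]
}}

```text
clock: 15.25
tool_pos: [0.475, -0.0124, 0.1208]
orientation: [-179.4, 17.3, -87.4]
force: [0.9, 0.3, -1.1]
opening: 0.0124
gripper_force: 30.0
```

```bash
cat > edge.py <<'E'
from ov import *
BOXES=lambda: None
def grow(f,cols,r0,r1):  # strongest vertical-gradient row per column (gray), median
    g=cv2.GaussianBlur(cv2.cvtColor(cv2.imread('pics/'+f+'.png'),cv2.COLOR_BGR2HSV)[...,1].astype(float),(0,0),1)
    d=np.diff(g,axis=0); return np.array([[c,r0+np.argmax(d[r0:r1,c])+.5,d[r0:r1,c].max()] for c in cols])
E
python3 - <<'E'
from edge import *
o=ctrl.get_obs(); print(o['tool_pos'],o['orientation']); go([.4733,-.0125,.12],[180,18,-91.5])
snap('wrist','w9')
print('w4',grow('w4',range(268,368,12),125,200).round(1).tolist())
M=np.c_[C,np.full(6,.01)]; Lc=R.from_euler('y',18,degrees=True).inv()  # insert -> tool
r=R.from_euler('xyz',o['orientation'],degrees=True)
rI=r*R.from_euler('x',180,degrees=True)*R.from_euler('y',-18.1,degrees=True)
P=o['tool_pos']+rI.apply(M-[0,0,.015]); print(proj('w9',P).round(1).tolist(), rI.as_euler('xyz',degrees=True))
print(grow('w9',range(260,380,10),20,240).round(1).tolist())
E
```

```text
[ 0.47498706 -0.01239841  0.12079203] [-179.37447497   17.25533716  -87.38071223]
shift cm [0.03 0.17 0.07] turn [ 0.62 -0.72  3.93] clock 15.25 j [  7.  10. -23. -21. -57.   7.]
w4 [[268.0, 145.5, 49.9], [280.0, 145.5, 48.5], [292.0, 145.5, 48.6], [304.0, 145.5, 48.7], [316.0, 145.5, 43.4], [328.0, 145.5, 44.2], [340.0, 145.5, 44.2], [352.0, 145.5, 45.2], [364.0, 145.5, 44.0]]
[[382.2, 149.1], [254.3, 149.2], [271.9, 332.0], [173.7, 332.1], [190.3, 386.5], [358.5, 386.5]] [  0.59743532  -0.84364966 -87.5750657 ]
[[260.0, 189.5, 0.7], [270.0, 138.5, 1.1], [280.0, 206.5, 1.0], [290.0, 137.5, 41.4], [300.0, 137.5, 41.8], [310.0, 137.5, 42.1], [320.0, 137.5, 41.9], [330.0, 137.5, 42.0], [340.0, 137.5, 42.1], [350.0, 137.5, 41.8], [360.0, 137.5, 42.5], [370.0, 137.5, 40.3]]
```

```bash
cat > held.py <<'E'
from sil import *
def hmask(f,o,q):   # q: pitch deg, dx, dz(m), roll, yaw
    r=R.from_euler('xyz',o['orientation'],degrees=True)*R.from_euler('x',180,degrees=True)*R.from_euler('ZYX',[q[4] if len(q)>4 else 0,-q[0],q[3] if len(q)>3 else 0],degrees=True)
    m=np.zeros((480,640),np.uint8)
    for b in BOX:
        h=cv2.convexHull(proj(f,o['tool_pos']+r.apply(b-[q[1],0,q[2]])).astype(np.float32)); cv2.fillPoly(m,[(h*16).round().astype(int)],255,cv2.LINE_AA,4)
    return m/255.
def fith(f,o,q0,rows=285):
    img=cv2.imread('pics/'+f+'.png')[:,:,::-1]; h=cv2.cvtColor(img,cv2.COLOR_RGB2HSV)
    w=((h[...,0]>8)&(h[...,0]<28)&(h[...,1]>70)&(h[...,2]>35)).astype(float); w[rows:]=0; w=cv2.GaussianBlur(w,(0,0),1.2)[:rows]
    c=lambda q:((cv2.GaussianBlur(hmask(f,o,q),(0,0),1.2)[:rows]-w)**2).sum()
    s=np.diag([8,.004,.004,3,3])[:len(q0),:len(q0)]
    r=minimize(c,q0,method='Nelder-Mead',options=dict(initial_simplex=np.vstack([q0,np.array(q0)+s]),maxiter=800)); return r.x.round(4),r.fun
E
python3 - <<'E'
from held import *
o=ctrl.get_obs()
for q0 in ([18,0,.015],[0,0,.015],[-18,0,.015]): print(fith('w9',o,q0))
print(fith('w9',o,[0,0,.015,0,0]))
h=cv2.cvtColor(cv2.imread('pics/w9.png'),cv2.COLOR_BGR2HSV); w=(h[...,0]>8)&(h[...,0]<28)&(h[...,1]>70)&(h[...,2]>35)
for r in range(110,290,15):
    x=np.flatnonzero(w[r]); print(r,(x.min(),x.max(),len(x)) if len(x) else None)
E
```

```text
(array([ 2.13512e+01, -6.00000e-04,  1.72000e-02]), np.float64(22516.017805944488))
(array([2.34221e+01, 3.00000e-04, 1.95000e-02]), np.float64(22507.939495702234))
(array([ 2.59878e+01, -1.60000e-03,  1.86000e-02]), np.float64(22523.732478331272))
(array([ 3.03011e+01, -6.40000e-03,  1.41000e-02,  3.32770e+00,
        2.82320e+00]), np.float64(21969.33977562484))
110 (np.int64(209), np.int64(284), 76)
125 (np.int64(210), np.int64(283), 74)
140 (np.int64(211), np.int64(377), 167)
155 (np.int64(212), np.int64(380), 169)
170 (np.int64(214), np.int64(378), 165)
185 (np.int64(215), np.int64(377), 163)
200 (np.int64(216), np.int64(375), 160)
215 (np.int64(260), np.int64(374), 115)
230 (np.int64(261), np.int64(372), 112)
245 (np.int64(0), np.int64(371), 132)
260 (np.int64(19), np.int64(369), 124)
275 (np.int64(20), np.int64(368), 126)
```

```bash
sed -i 's/def fith(f,o,q0,rows=285):/def fith(f,o,q0,rows=285,c0=0):/; s/\[:rows\]-w)\*\*2)/[:rows]-w)[:,c0:c0+130]**2)/' held.py
python3 - <<'E'
from held import *
o=ctrl.get_obs()
for q0 in ([18,0,.015],[10,0,.015],[26,0,.015]): print(fith('w9',o,q0,285,292))
print(fith('w9',o,[18,0,.015,0,0],285,292))
# same fit on w4 (cup insert) : edges of the bar end, foot end, tool x=-insert x
EE=3
E
```

```text
(array([1.86535e+01, 1.20000e-03, 1.89000e-02]), np.float64(7213.150923995777))
(array([1.89761e+01, 1.20000e-03, 1.91000e-02]), np.float64(7213.154618446622))
(array([1.8705e+01, 1.2000e-03, 1.8900e-02]), np.float64(7213.150923995777))
(array([ 1.58134e+01,  9.00000e-04,  1.71000e-02,  1.85860e+00,
       -5.24300e-01]), np.float64(7213.197201774133))
```

```bash
python3 - <<'E'
from held import *
go([.4733,-.0073,.068],[180,18.7,-91.5])
E
```

```text
shift cm [1.12 0.23 5.21] turn [ 0.62 -1.42  3.99] clock 15.3 j [  7.  10. -23. -21. -57.   7.]
```

Request:
{"api": "send_rows", "payload": {
  "plan": [
    [[0,0.2,0,0.6,-1.4,4],[0,0.2,1,0.6,-1.4,4],[0.4,0.2,2.5,0.6,-1.4,4],[0.8,0.2,4,0.6,-1.4,4],[1.1,0.2,5.2,0.6,-1.4,4],[1.1,0.2,5.2,0.6,-1.4,4],[1.1,0.2,5.2,0.6,-1.4,4],[1.1,0.2,5.2,0.6,-1.4,4]]
  ]
}}

```text
clock: 15.97
tool_pos: [0.4738, -0.0072, 0.0681]
orientation: [180.0, 18.7, -91.5]
force: [0.2, -0.7, 0.1]
opening: 0.0115
gripper_force: 30.0
```

Request:
{"api": "send_rows", "payload": {
  "plan": [
    [[0,0,0,0,0,0],[0,0,0,0,0,0]]
  ]
}}

```text
clock: 16.13
tool_pos: [0.4739, -0.0075, 0.0684]
orientation: [-180.0, 18.7, -91.6]
force: [-0.5, 0.2, -1.2]
opening: 0.0117
gripper_force: 30.0
```

```bash
python3 - <<'E'
from held import *
o=ctrl.get_obs(); print(o['tool_pos'],o['orientation'],o['force'])
go([.4733,-.0073,.068],[180,18.7,-91.5]); snap('wrist','w10')
print(fith('w10',o,[18,0,.018],285,292))
E
```

```text
[ 0.47389529 -0.00746528  0.06839394] [-179.99507296   18.68253525  -91.57845211] [-0.47406825  0.20276005 -1.23911199]
shift cm [-0.    0.06  0.04] turn [-0.03 -0.02 -0.07] clock 16.1333 j [  6.  14. -25. -24. -51.   8.]
(array([1.87355e+01, 2.60000e-03, 2.07000e-02]), np.float64(8987.081290079013))
```

```bash
python3 - <<'E'
from held import *
go([.4733,-.0073,.038],[180,18.7,-91.5])
E
```

```text
shift cm [0.95 0.05 2.88] turn [-0.03 -0.01 -0.09] clock 16.1833 j [  6.  14. -25. -24. -51.   8.]
```

Request:
{"api": "send_rows", "payload": {
  "plan": [
    [[0.16,0.05,0.5,0,0,0],[0.33,0.05,1,0,0,0],[0.5,0.05,1.5,0,0,0],[0.66,0.05,2,0,0,0],[0.82,0.05,2.5,0,0,0],[0.95,0.05,2.88,0,0,0],[0.95,0.05,2.88,0,0,0],[0.95,0.05,2.88,0,0,0]]
  ]
}}

```text
clock: 16.85
tool_pos: [0.4726, -0.0074, 0.0369]
orientation: [179.9, 18.7, -91.7]
force: [0.2, -1.2, -0.6]
opening: 0.0118
gripper_force: 30.0
```

```bash
python3 - <<'E'
from held import *
o=ctrl.get_obs(); print(o['tool_pos'],o['orientation'],o['force'])
go([.4733,-.0113,.034],[180,18.7,-91.5])
snap('wrist','w11'); print(fith('w11',o,[18,0,.018],285,292))
E
```

```text
[ 0.47263419 -0.00735626  0.03688163] [179.85699083  18.67315073 -91.65741083] [ 0.15386392 -1.19276683 -0.55246744]
shift cm [ 0.46 -0.08  0.15] turn [ 0.09 -0.03 -0.15] clock 16.85 j [  6.  17. -26. -26. -47.  11.]
(array([19.8345, -0.0422,  0.0236]), np.float64(955.5693553057215))
```

```bash
python3 - <<'E'
import cv2
i=cv2.imread('pics/w11.png'); cv2.imwrite('pics/w11c.png',cv2.resize(i[90:290,170:430],None,fx=3,fy=3,interpolation=cv2.INTER_CUBIC))
E
```

```text
(no output)
```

View pics/w11c.png

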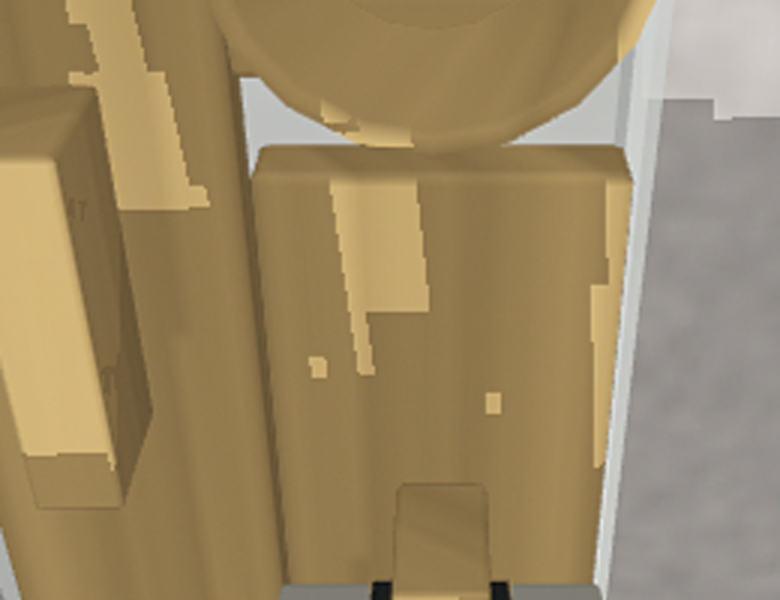

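The close-up shows the plain bar's end top edge at crop y≈180 and bottom edge at ≈145, with the cup insert's foot edge at ≈75. It sits between the cup bar and the right wall with roughly a 7 mm end gap, which the planned 4 mm shift brings to nominal. It needs about 0.8 mm to the left.

Request:
{"api": "send_rows", "payload": {
  "plan": [
    [[0.15,-0.05,0.03,0,0,0],[0.3,-0.08,0.08,0,0,0],[0.46,-0.08,0.15,0,0,0],[0.46,-0.08,0.15,0,0,0],[0.46,-0.08,0.15,0,0,0],[0.46,-0.08,0.15,0,0,0]]
  ]
}}

```text
clock: 17.4
tool_pos: [0.4736, -0.0111, 0.0344]
orientation: [179.9, 18.7, -91.6]
force: [1.2, 1.2, -1.2]
opening: 0.0122
gripper_force: 30.0
```

```bash
python3 - <<'E'
from held import *
o=ctrl.get_obs(); print(o['tool_pos'],o['orientation'],o['force'])
go([.4734,-.0115,.026],[180,18.7,-91.5])
E
```

```text
[ 0.47359691 -0.01109511  0.03440689] [179.92194657  18.68853753 -91.63419792] [ 1.17106075  1.17004591 -1.17886928]
shift cm [0.31 0.02 0.78] turn [ 0.04 -0.01 -0.13] clock 17.4 j [  5.  17. -26. -26. -47.  11.]
```

Request:
{"api": "send_rows", "payload": {
  "plan": [
    [[0.1,0,0.25,0,0,0],[0.2,0,0.5,0,0,0],[0.27,0,0.7,0,0,0],[0.3,0,0.78,0,0,0],[0.3,0,0.78,0,0,0],[0.3,0,0.78,0,0,0]]
  ]
}}

```text
clock: 17.9
tool_pos: [0.4734, -0.0117, 0.0259]
orientation: [179.9, 18.7, -91.6]
force: [-0.8, -0.5, -0.1]
opening: 0.0115
gripper_force: 30.0
```

```bash
python3 - <<'E'
from held import *
o=ctrl.get_obs(); print(o['tool_pos'],o['orientation'],o['force'],o['moment'])
go([.4734,-.0115,.0225],[180,18.7,-91.5])
E
```

```text
[ 0.47340456 -0.01167322  0.0259033 ] [179.89218214  18.66787053 -91.63808825] [-0.77445915 -0.46439721 -0.13447787] [-1.18573704  0.08629735  0.02224001]
shift cm [0.09 0.   0.33] turn [ 0.06 -0.03 -0.13] clock 17.9 j [  5.  18. -27. -26. -46.  12.]
```

Request:
{"api": "send_rows", "payload": {
  "plan": [
    [[0.03,0,0.1,0,0,0],[0.05,0,0.17,0,0,0],[0.08,0,0.25,0,0,0],[0.1,0,0.33,0,0,0],[0.1,0,0.33,0,0,0],[0.1,0,0.33,0,0,0]]
  ]
}}

```text
clock: 18.4
tool_pos: [0.4735, -0.0114, 0.0226]
orientation: [179.9, 18.7, -91.6]
force: [-0.8, 1.2, -1.7]
opening: 0.0118
gripper_force: 30.0
```

```bash
python3 - <<'E'
from held import *
o=ctrl.get_obs(); print(o['tool_pos'],o['orientation'],o['force'],o['moment'])
E
```

```text
[ 0.47347952 -0.0114174   0.02256279] [179.91030696  18.67887625 -91.63021637] [-0.83070773  1.18056411 -1.73529114] [-1.17507536  0.16013414  0.04260471]
```

Request:
{"api": "send_rows", "payload": {
  "plan": [
    [[0.02,0,0.05,0,0,0],[0.03,0,0.1,0,0,0],[0.05,0,0.15,0,0,0],[0.05,0,0.15,0,0,0],[0.05,0,0.15,0,0,0]]
  ]
}}

```text
clock: 18.82
tool_pos: [0.4735, -0.0114, 0.021]
orientation: [179.9, 18.7, -91.6]
force: [-0.2, 0.1, -0.6]
opening: 0.0115
gripper_force: 30.0
```

Request:
{"api": "send_rows", "payload": {
  "plan": [
    [[0.02,0,0.05,0,0,0],[0.03,0,0.1,0,0,0],[0.03,0,0.1,0,0,0],[0.03,0,0.1,0,0,0]]
  ]
}}

```text
clock: 19.15
tool_pos: [0.4734, -0.0114, 0.0199]
orientation: [179.9, 18.7, -91.6]
force: [-0.7, 0.8, -1.8]
opening: 0.0117
gripper_force: 30.0
```

Request:
{"api": "send_rows", "payload": {
  "plan": [
    [[0.02,0,0.05,0,0,0],[0.03,0,0.1,0,0,0],[0.03,0,0.1,0,0,0],[0.03,0,0.1,0,0,0]]
  ]
}}

```text
clock: 19.48
tool_pos: [0.4736, -0.0113, 0.0191]
orientation: [179.9, 18.7, -91.6]
force: [-0.6, 0.5, 0.7]
opening: 0.012
gripper_force: 30.0
```

Request:
{"api": "send_rows", "payload": {
  "plan": [
    [[0,0,0.05,0,0.5,0],[0,0,0.05,0,0.5,0],[0,0,0.05,0,0.5,0]]
  ]
}}

```text
clock: 19.73
tool_pos: [0.4736, -0.0113, 0.0186]
orientation: [179.9, 18.2, -91.6]
force: [-1.2, -1.1, 2.0]
opening: 0.0118
gripper_force: 30.0
```

Request:
{"api": "send_rows", "payload": {
  "plan": [
    [[0,0,0,0,0,0],[0,0,0,0,0,0],[0,0,0,0,0,0],[-0.3,0,-1,0,0,0],[-1,0,-4,0,0,0],[-2,0,-7,0,0,0],[-3,0,-11,0,0,0],[-4,0,-15,0,0,0]]
  ],
  "fingers": 0.5
}}

```text
clock: 20.4
tool_pos: [0.4725, -0.0203, 0.1755]
orientation: [179.8, 18.1, -91.7]
force: [2.0, -0.4, 0.1]
opening: 0.0438
gripper_force: 0.0
```

```bash
python3 - <<'E'
from held import *
o=ctrl.get_obs(); print(o['tool_pos'],o['orientation'],o['opening']); 
go([.52,.03,.22],[180,0,-91.5]); go([.4733,-.03,.25],[180,0,-91.5])
E
```

```text
[ 0.47254874 -0.02032958  0.17551047] [179.84241638  18.13416132 -91.66096526] 0.04380498182062714
shift cm [-6.3  -4.59 -2.63] turn [ 0.13 18.13 -0.13] clock 20.4 j [  5.   6. -19. -20. -64.   2.]
shift cm [-1.4  -0.08 -7.38] turn [ 0.13 18.13 -0.13] clock 20.4 j [  5.   6. -19. -20. -64.   2.]
```

Request:
{"api": "send_rows", "payload": {
  "plan": [
    [[-0.4,-0.5,-1.5,0,4,0],[-0.8,-1,-3,0,8,0],[-1.2,-1.5,-4.5,0,12,0],[-1.4,-2,-6,0,16,0],[-1.8,-2.3,-7.4,0,18.1,0],[-2,-2.3,-7.4,0,18.1,0],[-2,-2.3,-7.4,0,18.1,0],[-2,-2.3,-7.4,0,18.1,0]]
  ]
}}

```text
clock: 21.07
tool_pos: [0.4959, -0.0246, 0.2498]
orientation: [179.9, 0.1, -91.6]
force: [-0.2, -0.8, -0.3]
opening: 0.0438
gripper_force: 0.0
```

```bash
cat > chk.py <<'E'
from sil import *
a=np.linspace(0,2*np.pi,40); ring=lambda r,z:np.c_[-.047+r*np.cos(a),.047+r*np.sin(a),np.full(40,z)]
CUP=np.vstack([ring(.018,.010),ring(.026,.024)])
def msk(f,ps):  # ps: list of (x,y,z,rx,ry,yaw, cup)
    m=np.zeros((480,640),np.uint8)
    for x,y,z,yw,cup in ps:
        r=R.from_euler('z',yw,degrees=True)
        for b in BOX+([CUP] if cup else []):
            h=cv2.convexHull(proj(f,r.apply(b)+[x,y,z]).astype(np.float32)); cv2.fillPoly(m,[(h*16).round().astype(int)],255,cv2.LINE_AA,4)
    return m/255.
def run(f,rows=285):
    img=cv2.imread('pics/'+f+'.png'); h=cv2.cvtColor(img,cv2.COLOR_BGR2HSV); w=((h[...,0]>8)&(h[...,0]<28)&(h[...,1]>70)&(h[...,2]>35)).astype(np.uint8)
    t=R.from_euler('z',TY,degrees=True).as_matrix()[:2,:2]
    A=TC+t@[-.0235,-.0235]; Bp=TC+t@[.0235,.0235]
    p0=np.r_[A,.004,TY,Bp,.004,TY+180]
    un=lambda p:[(*p[:4],1),(*p[4:],0)]
    roi=cv2.dilate((msk(f,un(p0))>.5).astype(np.uint8),np.ones((21,21))); roi[rows:]=0
    W=cv2.GaussianBlur((w*roi).astype(float),(0,0),1)
    c=lambda p:(((cv2.GaussianBlur(msk(f,un(p)),(0,0),1)-W)*roi)**2).sum()
    best=p0
    for k in range(3): 
        s=np.diag([.003,.003,.003,1]*2)
        r=minimize(c,best,method='Nelder-Mead',options=dict(initial_simplex=np.vstack([best,best+s]),maxiter=1500,maxfev=1500,xatol=1e-5,fatol=.01)); best=r.x
    p=best; print(c(p0).round(0),r.fun.round(1)); print(p.round(4))
    rt=R.from_euler('z',p[3],degrees=True).as_matrix()[:2,:2]
    print('plain rel cup (nominal 47,47)',(rt.T@(p[4:6]-p[:2])*1000).round(1),'dyaw',p[7]-p[3]-180)
E
python3 - <<'E'
from chk import *
snap('wrist','w12'); snap('top','t12'); o=ctrl.get_obs(); print(o['tool_pos'],o['orientation']); print(proj('w12',trayP(RIM)).round(0).tolist())
run('w12')
E
```

```text
[ 0.4958485  -0.02510334  0.24940061] [ 1.79855403e+02  1.11069841e-01 -9.16576657e+01]
[[368.0, 275.0], [268.0, 275.0], [260.0, 73.0], [375.0, 73.0]]
1286.0 44.7
[ 5.207000e-01 -5.920000e-02 -7.200000e-03  8.892640e+01  4.743000e-01
 -1.030000e-02 -4.400000e-03  2.680106e+02]
plain rel cup (nominal 47,47) [48.1 47.2] dyaw -0.9158268235696596
```

Both inserts are interlocked: the plain insert is at (48.1, 47.2) mm relative to the cup insert against a nominal (47, 47), and floor contact came at the expected height. Next is the pot.

```bash
python3 - <<'E'
from h import *
go([.6635,.09,.2],[180,0,-91.5])
E
```

```text
shift cm [-11.98 -16.44   4.92] turn [ 0.14  0.11 -0.16] clock 21.1667 j [ 20.   3. -19.  -0. -68. -21.]
```

Request:
{"api": "send_rows", "payload": {
  "plan": [
    [[-2.4,-3.3,0.5,0,0,0],[-4.8,-6.6,1.5,0,0,0],[-7.2,-9.9,2.5,0,0,0],[-9.6,-13.2,3.5,0,0,0],[-12,-16.4,4.9,0,0,0],[-12,-16.4,4.9,0,0,0],[-12,-16.4,4.9,0,0,0],[-12,-16.4,4.9,0,0,0]]
  ],
  "fingers": 1
}}

```text
clock: 21.83
tool_pos: [0.6633, 0.09, 0.1994]
orientation: [179.8, 0.0, -91.7]
force: [-0.6, -0.3, -0.0]
opening: 0.0865
gripper_force: 0.0
```

```bash
cat > pot.py <<'E'
from h import *
from scipy.optimize import minimize
a=np.linspace(0,2*np.pi,60); rg=lambda r,z:np.c_[r*np.cos(a),r*np.sin(a),np.full(60,z)]
PB=np.vstack([rg(.014,0),rg(.023,.004),rg(.031,.010),rg(.032,.012),rg(.032,.062)])
def pm(f,p,z=0):
    m=np.zeros((480,640),np.uint8); h=cv2.convexHull(proj(f,PB+[p[0],p[1],z]).astype(np.float32)); cv2.fillPoly(m,[(h*16).round().astype(int)],255,cv2.LINE_AA,4); return m/255.
def fitp(f,p0,z=0,rows=480):
    h=cv2.cvtColor(cv2.imread('pics/'+f+'.png'),cv2.COLOR_BGR2HSV); t=((h[...,0]>75)&(h[...,0]<105)&(h[...,1]>100)&(h[...,2]>25)).astype(np.uint8)
    roi=cv2.dilate((pm(f,p0,z)>.5).astype(np.uint8),np.ones((31,31)));t=t*roi; t[rows:]=0
    c=cv2.convexHull(np.argwhere(t)[:,::-1].astype(np.int32)); W=np.zeros((480,640)); cv2.fillPoly(W,[c],1.); 
    W=cv2.GaussianBlur(W,(0,0),1)[:rows]
    r=minimize(lambda p:((cv2.GaussianBlur(pm(f,p,z),(0,0),1)[:rows]-W)**2).sum(),p0,method='Nelder-Mead',options=dict(initial_simplex=[p0,[p0[0]+.004,p0[1]],[p0[0],p0[1]+.004]])); return r.x.round(4),r.fun.round(1),W.sum()
E
python3 - <<'E'
from pot import *
o=ctrl.get_obs(); snap('wrist','w13'); print(o['tool_pos'],o['orientation'])
print(fitp('top0',[.6635,.0212]),fitp('side0',[.6635,.0212]),fitp('w13',[.6635,.0212],0,285), proj('w13',PB+[.6635,.0212,0])[[0,20,40,-1,-20,-40]].round(0).tolist())
go([.6635,.0212,.13],[180,0,-91.5])
E
```

```text
[0.6632816  0.08996116 0.19941872] [ 1.79775622e+02  2.91879843e-02 -9.16517064e+01]
(array([0.6623, 0.0233]), np.float64(47.1), np.float64(576.0000000000001)) (array([0.6629, 0.0263]), np.float64(242.7), np.float64(1004.0000000000001)) (array([0.6651, 0.023 ]), np.float64(150.9), np.float64(6472.000000000001)) [[297.0, 120.0], [323.0, 134.0], [321.0, 104.0], [268.0, 125.0], [333.0, 79.0], [338.0, 161.0]]
shift cm [ 6.86 -0.24  7.05] turn [ 0.13  0.07 -0.16] clock 21.8833 j [ 24.  21.  -2.  -0. -67. -26.]
```

Request:
{"api": "send_rows", "payload": {
  "plan": [
    [[1.5,0,0,0.1,0,0],[3.5,0,1,0.1,0,0],[5.5,0,3,0.1,0,0],[6.7,0,5,0.1,0,0],[6.7,0,6,0.1,0,0],[6.7,0,7,0.1,0,0],[6.7,0,7,0.1,0,0],[6.7,0,7,0.1,0,0]]
  ]
}}

```text
clock: 22.55
tool_pos: [0.6618, 0.024, 0.1316]
orientation: [-179.9, 0.1, -91.6]
force: [0.1, -0.4, -0.5]
opening: 0.0879
gripper_force: 0.0
```

```bash
python3 - <<'E'
from h import *
print(ctrl.get_obs()['tool_pos'],ctrl.get_obs()['orientation'],ctrl.get_obs()['force']); go([.663,.0232,.029],[180,0,-91.5])
E
```

```text
[0.66178545 0.02396406 0.13156666] [-1.79940814e+02  7.99693720e-02 -9.15871515e+01] [ 0.14775503 -0.38941557 -0.45264607]
shift cm [ 0.09 -0.11 10.26] turn [-0.06  0.08 -0.09] clock 22.55 j [ 19.  23.  -8.  -0. -59. -20.]
```

Request:
{"api": "send_rows", "payload": {
  "plan": [
    [[0.1,-0.1,1.5,0,0,0],[0.1,-0.1,3,0,0,0],[0.1,-0.1,5,0,0,0],[0.1,-0.1,7,0,0,0],[0.1,-0.1,9,0,0,0],[0.1,-0.1,10.2,0,0,0],[0.1,-0.1,10.2,0,0,0],[0.1,-0.1,10.2,0,0,0]]
  ]
}}

```text
clock: 23.22
tool_pos: [0.6631, 0.0233, 0.0293]
orientation: [-180.0, 0.1, -91.6]
force: [1.2, -0.7, 0.8]
opening: 0.0878
gripper_force: 0.0
```

```bash
python3 - <<'E'
from h import *
print(ctrl.get_obs()['tool_pos'],ctrl.get_obs()['orientation'],ctrl.get_obs()['force']); go([.663,.0232,.029],[180,0,-91.5])
E
```

```text
[0.66312004 0.02333167 0.02934352] [-1.79973058e+02  6.17130659e-02 -9.15551333e+01] [ 1.15103141 -0.71596116  0.81316832]
shift cm [0.01 0.01 0.03] turn [-0.03  0.06 -0.06] clock 23.2167 j [ 19.  29. -13.  -0. -47. -20.]
```

Request:
{"api": "send_rows", "payload": {
  "plan": [
    [[0,0,0,0,0,0],[0,0,0,0,0,0],[0,0,0,0,0,0],[0,0,0,0,0,0],[0,0,0,0,0,0],[0,0,0,0,0,0]]
  ],
  "fingers": 0
}}

```text
clock: 23.72
tool_pos: [0.6636, 0.0231, 0.0298]
orientation: [-179.9, 0.1, -91.6]
force: [0.4, 0.3, 4.1]
opening: 0.0627
gripper_force: 30.0
```

Request:
{"api": "send_rows", "payload": {
  "plan": [
    [[0,0,-0.5,0,0,0],[0,0,-2,0,0,0],[0,0,-4,0,0,0],[0,0,-6,0,0,0],[0,0,-8,0,0,0],[0,0,-9.5,0,0,0],[0,0,-10,0,0,0],[0,0,-10,0,0,0]]
  ]
}}

```text
clock: 24.38
tool_pos: [0.663, 0.023, 0.13]
orientation: [-179.9, 0.1, -91.6]
force: [0.1, -0.6, -2.4]
opening: 0.0627
gripper_force: 30.0
```

```bash
python3 - <<'E'
from h import *
o=ctrl.get_obs(); print(o['tool_pos'],o['orientation'],o['force'],o['opening']); go([.4708,-.1043,.13],[180,0,-91.5])
E
```

```text
[0.66298134 0.02297162 0.12996896] [-1.79890332e+02  1.23806743e-01 -9.16097703e+01] [ 0.06420396 -0.62042194 -2.39651575] 0.0626549831739232
shift cm [13.26 18.85 -0.07] turn [-0.11  0.12 -0.11] clock 24.3833 j [ 19.  23.  -8.  -0. -58. -20.]
```

Request:
{"api": "send_rows", "payload": {
  "plan": [
    [[0.8,1.2,0,0,0,0],[2.4,3.4,0,0,0,0],[4.5,6.4,0,0,0,0],[6.7,9.5,0,0,0,0],[8.9,12.6,0,0,0,0],[10.9,15.5,0,0,0,0],[12.5,17.8,0,0,0,0],[13.3,18.9,0,0,0,0]]
  ]
}}

```text
clock: 25.05
tool_pos: [0.4654, -0.1063, 0.127]
orientation: [179.8, 0.1, -91.7]
force: [0.2, 0.4, -3.3]
opening: 0.0626
gripper_force: 30.0
```

Request:
{"api": "send_rows", "payload": {
  "plan": [
    [[0,0,0,0,0,0],[0,0,1,0,0,0],[0,0,2.5,0,0,0],[0,0,4,0,0,0],[0,0,4.5,0,0,0],[0,0,4.5,0,0,0],[0,0,4.5,0,0,0]]
  ]
}}

```text
clock: 25.63
tool_pos: [0.4703, -0.1046, 0.083]
orientation: [179.9, 0.0, -91.6]
force: [-0.0, -0.6, -2.3]
opening: 0.0629
gripper_force: 30.0
```

```bash
python3 - <<'E'
from pot import *
o=ctrl.get_obs(); print(o['tool_pos'],o['orientation'],o['force'],o['opening']); go([.4708,-.1043,.068],[180,0,-91.5])
E
```

```text
[ 0.47033645 -0.10455013  0.08295436] [ 1.79932117e+02  4.96989794e-02 -9.15681824e+01] [-0.01880722 -0.59745688 -2.2918371 ] 0.06292536907657945
shift cm [-0.02 -0.05  1.5 ] turn [ 0.07  0.05 -0.07] clock 25.6333 j [ 11.  11. -34.  -0. -45. -12.]
```

Request:
{"api": "send_rows", "payload": {
  "plan": [
    [[0,0,0.4,0,0,0],[0,0,0.8,0,0,0],[0,0,1.2,0,0,0],[0,0,1.5,0,0,0],[0,0,1.6,0,0,0],[0,0,1.6,0,0,0],[0,0,1.6,0,0,0]]
  ]
}}

```text
clock: 26.22
tool_pos: [0.4701, -0.1048, 0.0676]
orientation: [-180.0, 0.1, -91.6]
force: [0.7, -0.4, -2.5]
opening: 0.063
gripper_force: 30.0
```

Request:
{"api": "send_rows", "payload": {
  "plan": [
    [[0,0,0.1,0,0,0],[0,0,0.2,0,0,0],[0,0,0.2,0,0,0],[0,0,0.2,0,0,0]]
  ]
}}

```text
clock: 26.55
tool_pos: [0.47, -0.1048, 0.0656]
orientation: [-180.0, 0.1, -91.6]
force: [0.0, -0.1, -2.4]
opening: 0.0629
gripper_force: 30.0
```

Request:
{"api": "send_rows", "payload": {
  "plan": [
    [[0,0,0.05,0,0,0],[0,0,0.1,0,0,0],[0,0,0.15,0,0,0],[0,0,0.15,0,0,0],[0,0,0.15,0,0,0]]
  ]
}}

```text
clock: 26.97
tool_pos: [0.47, -0.1048, 0.064]
orientation: [-180.0, 0.1, -91.6]
force: [0.8, -0.4, -2.4]
opening: 0.063
gripper_force: 30.0
```

Request:
{"api": "send_rows", "payload": {
  "plan": [
    [[0,0,0.05,0,0,0],[0,0,0.1,0,0,0],[0,0,0.1,0,0,0],[0,0,0.1,0,0,0]]
  ]
}}

```text
clock: 27.3
tool_pos: [0.47, -0.1048, 0.063]
orientation: [-180.0, 0.1, -91.6]
force: [0.3, -0.6, -2.8]
opening: 0.063
gripper_force: 30.0
```

```bash
python3 - <<'E'
from h import *
o=ctrl.get_obs(); print(o['tool_pos'],o['force'],o['moment'])
E
```

```text
[ 0.47002116 -0.10477047  0.06302878] [ 0.28006169 -0.56524432 -2.81837578] [0.02430441 0.11807278 0.01271926]
```

Request:
{"api": "send_rows", "payload": {
  "plan": [
    [[0,0,0.05,0,0,0],[0,0,0.1,0,0,0],[0,0,0.1,0,0,0],[0,0,0.1,0,0,0]]
  ]
}}

```text
clock: 27.63
tool_pos: [0.47, -0.1048, 0.062]
orientation: [-180.0, 0.1, -91.6]
force: [0.2, -0.1, -2.5]
opening: 0.0628
gripper_force: 30.0
```

Request:
{"api": "send_rows", "payload": {
  "plan": [
    [[0,0,0.05,0,0,0],[0,0,0.08,0,0,0],[0,0,0.08,0,0,0],[0,0,0.08,0,0,0]]
  ]
}}

```text
clock: 27.97
tool_pos: [0.47, -0.1047, 0.0612]
orientation: [-180.0, 0.1, -91.6]
force: [0.9, 1.0, -2.6]
opening: 0.0627
gripper_force: 30.0
```

Request:
{"api": "send_rows", "payload": {
  "plan": [
    [[0,0,0.05,0,0,0],[0,0,0.1,0,0,0],[0,0,0.1,0,0,0],[0,0,0.1,0,0,0]]
  ]
}}

```text
clock: 28.3
tool_pos: [0.47, -0.1047, 0.0602]
orientation: [-180.0, 0.1, -91.6]
force: [-0.7, 0.3, -3.4]
opening: 0.0632
gripper_force: 30.0
```

```bash
python3 - <<'E'
from pot import *
o=ctrl.get_obs(); print(o['tool_pos'],o['force'],o['moment'])
snap('side','s20'); 
h=cv2.cvtColor(cv2.imread('pics/s20.png'),cv2.COLOR_BGR2HSV); t=((h[...,0]>75)&(h[...,0]<105)&(h[...,1]>100)&(h[...,2]>25)); t[:150]=0
p=np.argwhere(t); print(len(p),p.min(0),p.max(0))
for z in (.03,.034,.04):
    q=proj('s20',PB+[.470,-.1047,z]); print(z,q.min(0).round(1),q.max(0).round(1))
w=((h[...,0]>8)&(h[...,0]<28)&(h[...,1]>70)&(h[...,2]>35))
E
```

```text
[ 0.47000842 -0.10473737  0.06020229] [-0.70080169  0.27287611 -3.40927259] [-0.02636247  0.05335741  0.01686609]
691 [152  53] [411 370]
0.03 [337.5 192.9] [369.9 232. ]
0.034 [337.5 191.2] [369.9 230.3]
0.04 [337.5 188.7] [370.  227.9]
```

Request:
{"api": "send_rows", "payload": {
  "plan": [
    [[0,0,0.05,0,0,0],[0,0,0.1,0,0,0],[0,0,0.1,0,0,0],[0,0,0.1,0,0,0]]
  ]
}}

```text
clock: 28.68
tool_pos: [0.47, -0.1047, 0.0592]
orientation: [-180.0, 0.1, -91.6]
force: [-0.7, -0.2, -2.5]
opening: 0.0632
gripper_force: 30.0
```

```bash
python3 - <<'E'
from pot import *
o=ctrl.get_obs(); print(o['tool_pos'],o['force'],o['moment'])
snap('side','s21'); im=cv2.imread('pics/s21.png')
h=cv2.cvtColor(im,cv2.COLOR_BGR2HSV); t=((h[...,0]>75)&(h[...,0]<105)&(h[...,1]>100)&(h[...,2]>20)); 
w=((h[...,0]>8)&(h[...,0]<28)&(h[...,1]>70)&(h[...,2]>35))
for r in range(184,262,3):
    a=np.flatnonzero(t[r,320:390])+320; b=np.flatnonzero(w[r,320:390])+320
    print(r,'teal',(a.min(),a.max(),len(a)) if len(a) else '-','wood',(b.min(),b.max(),len(b)) if len(b) else '-')
a=np.linspace(0,6.28,40); ring=lambda r,z:np.c_[.4708+r*np.cos(a),-.1043+r*np.sin(a),np.full(40,z)]
for r_,z in ((.026,.038),(.018,.024)): q=proj('s21',ring(r_,z)); print('cup',q.min(0).round(1),q.max(0).round(1))
E
```

```text
[ 0.46998428 -0.10474687  0.05919366] [-0.67246347 -0.17011347 -2.47555689] [ 0.06871832  0.10649227 -0.03398033]
184 teal - wood (np.int64(322), np.int64(335), 5)
187 teal - wood (np.int64(320), np.int64(389), 3)
190 teal - wood (np.int64(320), np.int64(389), 3)
193 teal - wood -
196 teal - wood -
199 teal - wood -
202 teal (np.int64(339), np.int64(369), 4) wood (np.int64(342), np.int64(366), 4)
205 teal (np.int64(339), np.int64(369), 6) wood (np.int64(344), np.int64(364), 11)
208 teal (np.int64(339), np.int64(369), 14) wood (np.int64(354), np.int64(357), 4)
211 teal (np.int64(339), np.int64(369), 31) wood -
214 teal (np.int64(339), np.int64(369), 31) wood -
217 teal (np.int64(339), np.int64(369), 31) wood -
220 teal (np.int64(340), np.int64(368), 29) wood -
223 teal (np.int64(340), np.int64(367), 28) wood -
226 teal (np.int64(341), np.int64(366), 26) wood -
229 teal (np.int64(344), np.int64(363), 20) wood (np.int64(320), np.int64(341), 22)
232 teal - wood (np.int64(320), np.int64(362), 30)
235 teal - wood (np.int64(320), np.int64(362), 43)
238 teal - wood (np.int64(320), np.int64(363), 44)
241 teal - wood (np.int64(320), np.int64(363), 44)
244 teal - wood (np.int64(320), np.int64(363), 42)
247 teal - wood (np.int64(320), np.int64(363), 41)
250 teal - wood (np.int64(320), np.int64(362), 40)
253 teal - wood (np.int64(320), np.int64(363), 41)
256 teal - wood (np.int64(320), np.int64(363), 41)
259 teal - wood (np.int64(320), np.int64(363), 41)
cup [340.1 216.8] [365.7 231.3]
cup [344.  224.5] [361.6 234.7]
```

Request:
{"api": "send_rows", "payload": {
  "plan": [
    [[0,0,0.05,0,0,0],[0,0,0.1,0,0,0],[0,0,0.1,0,0,0],[0,0,0.1,0,0,0]]
  ]
}}

```text
clock: 29.07
tool_pos: [0.47, -0.1047, 0.0582]
orientation: [-180.0, 0.1, -91.6]
force: [-0.8, -0.7, -3.4]
opening: 0.063
gripper_force: 30.0
```

Request:
{"api": "send_rows", "payload": {
  "plan": [
    [[0,0,0.05,0,0,0],[0,0,0.07,0,0,0],[0,0,0.07,0,0,0],[0,0,0.07,0,0,0]]
  ]
}}

```text
clock: 29.4
tool_pos: [0.47, -0.1047, 0.0576]
orientation: [-180.0, 0.1, -91.6]
force: [0.2, -0.5, -1.6]
opening: 0.0632
gripper_force: 30.0
```

Request:
{"api": "send_rows", "payload": {
  "plan": [
    [[0,0,0.05,0,0,0],[0,0,0.1,0,0,0],[0,0,0.1,0,0,0],[0,0,0.1,0,0,0]]
  ]
}}

```text
clock: 29.73
tool_pos: [0.47, -0.1047, 0.0565]
orientation: [-180.0, 0.1, -91.6]
force: [-0.4, -0.2, -1.3]
opening: 0.0627
gripper_force: 30.0
```

Request:
{"api": "send_rows", "payload": {
  "plan": [
    [[0,0,0,0,0,0],[0,0,0,0,0,0]]
  ]
}}

```text
clock: 29.9
tool_pos: [0.4701, -0.1048, 0.0566]
orientation: [-180.0, 0.1, -91.6]
force: [0.2, 0.5, -1.9]
opening: 0.0631
gripper_force: 30.0
```

```bash
python3 - <<'E'
from pot import *
snap('side','s22')
for f in ('s21','s22','side0'):
  h=cv2.cvtColor(cv2.imread('pics/'+f+'.png'),cv2.COLOR_BGR2HSV); t=((h[...,0]>75)&(h[...,0]<105)&(h[...,1]>100)&(h[...,2]>20))
  if f=='side0':
    rows=range(262,288,2); s=slice(225,280); P=[.6635,.0235]; zs=(0,.003)
  else: rows=range(212,236,2); s=slice(320,390); P=[.470,-.1047]; zs=(.026,.030,.034)
  print(f,'rows',list(rows)); print('obs',[int(t[r,s].sum()) for r in rows])
  for z in zs:
    m=pm(f,P,z)>.5; print(z,[int(m[r,s].sum()) for r in rows])
E
```

```text
s21 rows [212, 214, 216, 218, 220, 222, 224, 226, 228, 230, 232, 234]
obs [31, 31, 31, 30, 29, 28, 28, 26, 22, 16, 0, 0]
0.026 [34, 34, 34, 33, 33, 33, 33, 32, 30, 26, 21, 5]
0.03 [34, 34, 34, 33, 33, 33, 32, 30, 28, 22, 9, 0]
0.034 [34, 34, 34, 33, 33, 33, 31, 28, 23, 14, 0, 0]
s22 rows [212, 214, 216, 218, 220, 222, 224, 226, 228, 230, 232, 234]
obs [31, 31, 31, 30, 30, 29, 28, 26, 25, 20, 10, 0]
0.026 [34, 34, 34, 33, 33, 33, 33, 32, 30, 26, 21, 5]
0.03 [34, 34, 34, 33, 33, 33, 32, 30, 28, 22, 9, 0]
0.034 [34, 34, 34, 33, 33, 33, 31, 28, 23, 14, 0, 0]
side0 rows [262, 264, 266, 268, 270, 272, 274, 276, 278, 280, 282, 284, 286]
obs [26, 31, 31, 31, 31, 31, 30, 29, 28, 24, 19, 2, 0]
0 [36, 36, 36, 35, 36, 36, 36, 34, 33, 29, 26, 19, 0]
0.003 [36, 36, 36, 35, 36, 36, 35, 33, 31, 28, 22, 11, 0]
```

```bash
python3 - <<'E'
from pot import *
for f in ('s22',):
  h=cv2.cvtColor(cv2.imread('pics/'+f+'.png'),cv2.COLOR_BGR2HSV).astype(int)
  for r in range(196,262,1):
    s=''
    for c in range(322,384):
      H,S_,V=h[r,c]; s+= 'T' if 75<H<105 and S_>100 and V>20 else ('W' if V>130 else 'w') if 8<H<28 and S_>70 and V>35 else '#' if V<50 else '.' if V>150 else ','
    print(r,s)
q=proj('s22',[[.4708,-.1043+.026,.038],[.4708,-.1043-.026,.038],[.4708+.026,-.1043,.038],[.4708-.026,-.1043,.038],[.4708,-.1043+.018,.024],[.4708,-.0822,.014],[.4708,-.079,.014]]); print(q.round(1).tolist())
o=ctrl.get_obs(); print(o['force'],o['tool_pos'])
E
```

```text
196 ,,,,,,,,,,,,,,,,,,,,,,,,,,,,,,,,,,,,,,,,,,,,,,,,,,,,,,,,,,,,,,
197 ,,,,,,,,,,,,,,,,,,,,,,,,,,,,.,,,,,,,,,,,,,,,,,,,,,,,,,,,,,,,,,
198 ,,,,,,,,,,,,,..,,,,,,,,,,,,,,,,,,,,,,,,,.,,,,,,,,,,,,,,,,,,,,,
199 ,,,,,,.........,,,,,,,,..,,,,,,,,,,,,,,,.,,,,,,,,,,,,,,,,,,,,,
200 ,,,,,,.........,,,,T,,,,..,,,,,,,,,,,,,,,,,,,,,,,,,........,,,
201 ,,,,,,.........,,,,,,,,,,,,,,,,,,,,,,,,,,,,,,,,,,,,........,,,
202 ,,,,,,.........,,TT,,w,,,,,,,,,,,,,,,,,,,,,,,,TT,,.........,,,
203 ,,,,,,.........,,TT,,ww,,,,,,,,,,,,,,,,,,,,,w,TT,,.........,,,
204 ,,,,,,.........,,TT,,ww,,,,,,,,,,,,,,,,,,,,w,,TT,,.........,,,
205 ,,,,,,,........,,TT,,w,w,,,,,,,,,,,,,,,,,,ww,,TT,,.........,,,
206 ,,,,,,,........,,TTT,www,,,,,,,,,,,,,wwwwwww,TTT,,........,,,,
207 ,,,,,,,.......,,,TTTT,,w,wwwwwww,,,,www,ww,,,TTT,,,.......,,,,
208 ,,,,,,,,......,,#TTTTTT,,,w,wwwwwwwwwwwww,,TTTTT,,,........,,,
209 ,,,,,,,,......,,,TTTTTTT,,,,,wwwwwww,,,,,TTTTTTT,,,........,,,
210 ..,,,,,,......,,,TTTTTTTTTT,,,,,,,,,,,,TTTTTTTTT,,,........,,,
211 ..,,,,,,......,,#TTTTTTTTTTTTTTTTTTTTTTTTTTTTTTT,,,.........,.
212 ...,,,,,.......,,TTTTTTT
[... 2810 characters left out ...]
,wwwwwwwwwwwwwwwwwwwww,...,,,,,,,,,,,,,,,,
255 wwwwwwwwwwwwwwwwww,,,wwwwwwwwwwwwwwwwwwwww,...,,,,,,,,,,,,,,,,
256 wwwwwwwwwwwwwwwwww,,,wwwwwwwwwwwwwwwwwwwww,...,,,,,,,,,,,,,,,,
257 wwwwwwwwwwwwwwwwww,,,wwwwwwwwwwwwwwwwwwwww,...,,,,,,,,,,,,,,,,
258 wwwwwwwwwwwwwwwwww,,,wwwwwwwwwwwwwwwwwwwww,...,,,,,,,,,,,,,,,,
259 wwwwwwwwwwwwwwwwww,,,wwwwwwwwwwwwwwwwwwwww,...,,,,,,,,,,,,,,,,
260 wwwwwwwwwwwwwwwwww,,,wwwwwwwwWWWWWwwwwwwww,...,,,,,,,,,,,,,,,,
261 wwwwwwwwwwwwwwwwww,,,wwwwwwwwWWWWWwwwwwwww,...,,,,,,,,,,,,,,,,
[[353.2, 231.3], [352.5, 216.8], [340.1, 224.0], [365.7, 223.9], [353.0, 234.7], [353.0, 239.9], [353.0, 240.8]]
[-0.44216957 -0.06809767 -2.16575591] [ 0.47007804 -0.10475379  0.05658303]
```

The geometry settles it: the tray floor is at 4 mm and the rim is 24 mm above the insert's underside, so the rim is at 28 mm and the pot seats at about 24 mm. It's still 2–3 mm above its seat, so I'll lower further.

Request:
{"api": "send_rows", "payload": {
  "plan": [
    [[0,0,0.05,0,0,0],[0,0,0.1,0,0,0],[0,0,0.15,0,0,0],[0,0,0.2,0,0,0],[0,0,0.2,0,0,0],[0,0,0.2,0,0,0]]
  ]
}}

```text
clock: 30.45
tool_pos: [0.47, -0.1047, 0.0545]
orientation: [-180.0, 0.1, -91.6]
force: [-0.5, 0.1, -2.3]
opening: 0.0631
gripper_force: 30.0
```

Request:
{"api": "send_rows", "payload": {
  "plan": [
    [[0,0,0.04,0,0,0],[0,0,0.08,0,0,0],[0,0,0.08,0,0,0],[0,0,0.08,0,0,0]]
  ]
}}

```text
clock: 30.78
tool_pos: [0.4702, -0.1048, 0.054]
orientation: [-180.0, 0.1, -91.6]
force: [-0.7, -1.0, 1.9]
opening: 0.063
gripper_force: 30.0
```

Contact came at the expected height. Releasing and withdrawing.

Request:
{"api": "send_rows", "payload": {
  "plan": [
    [[0,0,0,0,0,0],[0,0,0,0,0,0],[0,0,0,0,0,0],[0,0,0,0,0,0],[0,0,0,0,0,0],[0,0,0,0,0,0]]
  ],
  "fingers": 1
}}

```text
clock: 31.28
tool_pos: [0.4701, -0.1047, 0.0537]
orientation: [-180.0, 0.1, -91.6]
force: [-0.5, 0.6, -0.0]
opening: 0.0871
gripper_force: 0.0
```

Request:
{"api": "send_rows", "payload": {
  "plan": [
    [[0,0,-1,0,0,0],[0,0,-3,0,0,0],[0,0,-6,0,0,0],[0,0,-9,0,0,0],[0,0,-12,0,0,0],[0,0,-15,0,0,0],[-3,0,-16,0,0,0],[-7,0,-16,0,0,0]]
  ]
}}

```text
clock: 31.95
tool_pos: [0.4735, -0.0356, 0.2173]
orientation: [-179.7, 0.1, -91.8]
force: [0.5, 0.8, -0.4]
opening: 0.0879
gripper_force: 0.0
```

```bash
python3 - <<'E'
from pot import *
o=ctrl.get_obs(); print(o['tool_pos'],o['opening'])
snap('wrist','w30'); snap('side','s30')
print(fitp('w30',[.4705,-.1045],.024,285)); print(fitp('s30',[.4705,-.1045],.024))
h=cv2.cvtColor(cv2.imread('pics/s30.png'),cv2.COLOR_BGR2HSV); t=((h[...,0]>75)&(h[...,0]<105)&(h[...,1]>100)&(h[...,2]>20))
print([(r,int(t[r,320:390].sum()),int(np.flatnonzero(t[r,320:390]).mean()+320) if t[r,320:390].any() else 0) for r in range(196,238,2)])
E
```

```text
[ 0.47349008 -0.03555405  0.21727131] 0.087889179467528
(array([ 0.4735, -0.1066]), np.float64(203.9), np.float64(6796.0))
(array([ 0.471 , -0.1046]), np.float64(211.9), np.float64(852.0000000000002))
[(196, 0, 0), (198, 0, 0), (200, 0, 0), (202, 0, 0), (204, 1, 366), (206, 4, 352), (208, 5, 354), (210, 15, 353), (212, 29, 353), (214, 29, 353), (216, 29, 353), (218, 29, 353), (220, 29, 353), (222, 29, 353), (224, 29, 353), (226, 27, 353), (228, 27, 353), (230, 22, 352), (232, 16, 352), (234, 0, 0), (236, 0, 0)]
```

The pot stands upright and centred at (0.471, -0.105) and nothing is touching it. Handing in.

```bash
python3 -c "
from plant import ctrl
print(ctrl.close_job())"
```

```text
the job is handed in; nothing more can be done
None
```

Job handed in at about 32 s: both inserts lie interlocked in the tray, the pot stands upright in the cup, and the gripper is open and clear of everything; the last checks of inserts and pot came from image fits and contact forces, since my ten picture views were used up.

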